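Free a rubbing tube carousel

ROBOT

A 6-joint arm with a two-finger parallel gripper is mounted at the origin on the work surface. World frame = base frame: x ahead of the robot, y to its left, z up, the work surface at z = 0. Lengths are in m, angles in rad, forces in N, time in s.
With the tool pointing down it reaches from about 0.325 to 0.85 m from the base axis. Payload 4.4 kg.
Tool frame: the origin (TCP) lies midway between the tips of the shut fingers; the grasp point (between the pads) lies arm.hold_point_z behind it (arm.hold_point_z is the distance from the TCP to the grasp point, in m); z points along the fingers, y is the direction in which the jaws open and shut (so a half turn about z gives the same grasp; the last joint's range is limited). The gripper opens to 94 mm and grips with 3 to 60 N. Pads are 16 mm wide; open, the fingers measure 119 mm over their backs; the gripper's body (75 mm by 177 mm) begins 78 mm behind the grasp point.
Start: joints at [-0.15, 0.207, 1.542, -0, 1.393, -0.15], TCP at [0.575, -0, 0.178] pointing down, gripper open.
Joint ranges: [-2.73, 2.73], [-0.86, 2.22], [0.23, 2.46], [-1.11, 4.25], [0.08, 2.63], [-2.82, 2.82]. Speed limits (rad/s): [2.79, 2.79, 3.14, 3.14, 3.14, 3.14].

INTERFACE

Orientations are given as a unit quaternion [x, y, z, w].
In Python, from bench import arm gives the robot as it stands. The module is installed in compiled form; this text tells all that it offers.
- The arm moves only by the tool play_rows, never from a script. Its argument "steps" is a list of rows, each an object of numbers: "dx", "dy", "dz": the shift along the tool's x, y, z in m; "rx", "ry", "rz": the turn, a rotation vector about the tool's x, y, z in degrees; "gripper": the closure in counts, from 0 (fully open) to 255 (shut). In form: [{"dx": .., "dy": .., "dz": .., "rx": .., "ry": .., "rz": .., "gripper": ..}, ...]. A call has 1 to 20 rows; each row shifts and turns the commanded pose from where the row before left it, along the tool's axes as they then stand; what a row does not reach is not made up. A row lasts 1/10 s, in which the tool goes at most 50 mm and 8.59 degrees, less where a joint would pass 70% of its speed; a pose out of reach is approached as far as the arm can. A call is refused whole if a number of a shift passes 0.05 or a number of a turn 8.59, either way. A call with a gripper value outside its range is refused whole. The fingers move at their own pace and stop on an object; the grip force is fixed at half the most. Time passes only in rows, so rows that do not move let the fingers close. It gives the time, the measured TCP pose, the force and the opening at its end, in the units of the state.
- arm.get_state(): the state, without advancing time (a new reading comes with each control period).
- arm.snapshot(name): name is "scene" or "side" or "wrist"; returns the picture (480x640x3 uint8, red, green, blue); there is no depth.
- arm.get_calibration(name): a dict with "intrinsics" (3x3 intrinsics, pixels), "origin" and "rotation" of the camera in the world; the wrist camera has in their place "hand_eye" (4x4, takes a point from camera to tool coordinates, whose origin is the TCP and whose axes are the flange's). Camera axes: x right, y down, z forward; pixel columns grow to the right and rows downward; lengths in m; the calibration is good to about 2 mm. The wrist camera is an equidistant fisheye: a pixel r from the principal point sees the ray r / f radians off the axis. A picture is of the moment at which its call begins: read the wrist's pose just before it. get_calibration takes no time and is no camera call.
- arm.job_done(): hands the job in, once; it reports no verdict.
Trained networks look in the newest picture that a camera, given by its name, has taken for a name from the list of things; names that differ only in an ending like _2 or _b are one class to them, and where a whole thing is asked for, a point or a joint stands for the part that bears it (a point fixed in the world has none). Each returns a list of dicts, best first, with "conf" (0 to 1); they miss things now and then, are a little off and sometimes report something else, mostly with a low value. They report only what shows in the picture. A call takes as long as a camera call.
- arm.search_frame(query, camera): "bbox" ([left, top, right, bottom] in pixels, round what is visible of it).
- arm.trace(query, camera): "mask" (480x640 bool, what is visible of it) and "bbox" ([left, top, right, bottom] in pixels, round what is visible of it).
- arm.place_of(query, camera): "centre" ([column, row] in pixels: a listed point, or the origin of a listed thing).
The state is a dict: "time_s": time; "joint_positions": joint angles; "dq": joint speeds; "joint_torque": joint torques, N m; "eef_pos": TCP position; "eef_rot": TCP orientation; "ft_force": force on the tool from outside, world axes, zero at the start; "ft_torque": the same for the moment, N m; "width": finger opening in m.
Only numpy, scipy, OpenCV 4.12 (cv2) and the standard library are available. Lean on these libraries where they do the work, as an engineer would, in place of code of your own. Each camera call takes 0.05 s, during which the arm holds its last target.

TASK

The tube carousel on the lab bench rubs at one spot of its turn. Clear every scrap lying on it into the red bin, then turn the carousel by its blue handle, feel where it drags most and leave it standing let go at that spot, with the shoe rubbing. With it standing there, back the orange knob off half a turn anticlockwise to lift the shoe clear, then bring the blue handle round to the green home mark and leave everything else on the bench where it is.

Things in the scene. Friction and masses are not known exactly. Their poses are not given: they have to be found in the camera images.
- foot: carousel's fixed grey round foot, 276 mm across; origin on the bench under the carousel's axis. Its +x points to the grey bracket over the rim: post 146 to 176 mm from the axis (50 wide, 100 mm high), arm (34 mm wide, from 84 to 100 mm high) reaching in to 101 mm from the axis. Its -x points to the green home mark on a low tab (12 mm high) that ends 180 mm from the axis
- carousel: white turning deck, a disc 260 mm across, top 60 mm above the bench; origin on the bench on its vertical axis, +x to the blue handle. Turns endlessly both ways with about 1.5 to 2.5 N at the handle, stays where left. Somewhere in its turn (unseen, differs each time, never the start) the pull rises to about 8 to 11 N (4 to 6 N if the hand pauses there) within 0.1 rad of the rubbing spot
- handle (a point): a point on the axis of the blue handle, 90 mm above the bench, 60 mm from the carousel's axis. The handle is an upright round grip 18 mm across that spins freely on its pin, from 64 to 118 mm above the bench, fixed to the deck
- home_mark (a point): the point, 90 mm above the bench and 60 mm from the carousel's axis, where handle stands when the handle is at the green home mark (on the foot's -x side)
- shoe: black rubber shoe, 18 mm across, on the knob's stem under the bracket arm, 122 mm from the carousel's axis on the foot's +x side; origin on the bench under it. It rides just over the deck's rim; where a slight warp of the rim passes under it, it rubs, giving by about 1.5 mm on its spring. It rises with the knob
- knob (a joint): turn of the orange knob (rad): 0 as found (shoe fully down), grows anticlockwise seen from above, end stop at 5.4. The knob rises with its stem: 12 mm per full turn, 1.91 mm per rad. Turning takes about 0.1 N m; it stays where left. Half a turn is 3.14.
- knob_grip (a point): the middle of the orange knob, on its vertical axis, 120 mm above the bench when fully down, 122 mm from the carousel's axis on the foot's +x side. The knob is a round ribbed cylinder 34 mm across and 26 mm high (107 to 133 mm above the bench when fully down), 7 mm above the bracket arm.
- scrap1: scrap: red round cap, 26 mm across, 22 mm high; origin at the centre of its underside, z up
- scrap2: scrap: yellow round cap, 22 mm across, 22 mm high; origin at the centre of its underside, z up
- scrap3: scrap: blue plastic block, 30 (x) x 18 (y) x 22 mm high; origin at the centre of its underside
- scrap4: scrap: grey foam plug, 22 x 22 x 24 mm high; origin at the centre of its underside
- scrap5: scrap: green broken-off piece, 34 (x) x 16 (y) x 14 mm with a 16 x 16 mm stub on top (3 mm towards +x), 24 mm high in all; origin at the centre of its underside. Two to four of the five scraps are there.
- bin: the open red waste bin, fixed to the bench: 140 x 140 mm outside, 80 mm high, walls 4 mm; origin at the centre of its underside
- buffer: bystander: white bottle, 56 mm across, 120 mm high; origin at the centre of its underside
- jar: bystander: amber jar, 60 mm across, 80 mm high; origin at the centre of its underside
- tube_rack: bystander: green rack with capped tubes, 70 x 150 x 59 mm; origin at the centre of its underside
- tip_box: bystander: box with a blue lid, 87 x 122 x 68 mm; origin at the centre of its underside
- beaker: bystander: glass beaker, 64 mm across, 80 mm high; origin at the centre of its underside
- spray: bystander: clear bottle with a red cap, 52 mm across, 120 mm high; origin at the centre of its underside
- marker: bystander: black marker pen, 120 mm long (along its x), 12 mm thick; origin under its middle

How it is judged:
By the outcome, as a careful person would: the job done as asked, in the order asked, and still so for the second after the job is handed in, with the robot touching nothing.
Of scrap1, scrap2, scrap3, scrap4, scrap5 only 2 to 4 are there at a start; the rules pass over those that are not, and their reading is None.
At some moment in a run one of scrap1, scrap2, scrap3, scrap4, scrap5 may be knocked a few centimetres aside while the robot is not near it.
Once in a run the grip may slacken for a moment while it holds something.
It also fails if it takes over 210 s, if anything falls off the work surface, if the arm or the gripper's body presses on something with over 40 N, if the wrist force passes 120 N, or if a joint passes its speed limit or range.

## Working session

There is one attempt and no reset: what is moved stays moved. The work goes in short steps, Python scripts to look and compute and a tool call to move; the robot and the scene stay as the last step left them, time stands still between calls to the robot, and variables do not carry over. Pictures are saved under pics/ and viewed, and the job is handed in when it is done.

Besides the shell and the picture viewer there is one more tool, called by a JSON object that holds its "api" and its "payload". play_rows: Moves the arm, as the interface text tells. Its arguments: {"type":"object","properties":{"steps":{"type":"array"}},"required":["steps"]}

```bash
mkdir -p pics; python3 - <<'E'
from bench import arm
import cv2,numpy as np
np.set_printoptions(precision=4,suppress=True)
print(arm.hold_point_z)
s=arm.get_state(); print(s)
for n in ["scene","side","wrist"]:
    im=arm.snapshot(n); cv2.imwrite(f"pics/a_{n}.png",im[:,:,::-1]); print(n,arm.get_calibration(n))
E
```

```text
0.0188
{'time_s': 0.0, 'joint_positions': array([-0.1505,  0.2075,  1.5429, -0.    ,  1.3935, -0.1505]), 'dq': array([-0.0003, -0.0004, -0.0021,  0.0005,  0.0014,  0.0013]), 'joint_torque': array([ -0.0001, -37.0882, -28.1415,   0.0697,   0.0361,  -0.0002]), 'eef_pos': array([0.5741, 0.0001, 0.1764]), 'eef_rot': array([ 0.7071,  0.7071, -0.0007, -0.0009]), 'ft_force': array([ 0.5523,  0.2122, -0.322 ]), 'ft_torque': array([-0.0226, -0.0284,  0.0498]), 'width': 0.0937912055309128}
scene {'intrinsics': array([[440.9208,   0.    , 319.5847],
       [  0.    , 440.9208, 246.9881],
       [  0.    ,   0.    ,   1.    ]]), 'origin': array([ 1.0631, -0.3618,  0.7238]), 'rotation': array([ 0.8368,  0.3963, -0.1693, -0.3378])}
side {'intrinsics': array([[527.0052,   0.    , 314.5959],
       [  0.    , 527.0052, 240.0547],
       [  0.    ,   0.    ,   1.    ]]), 'origin': array([0.4762, 0.8527, 1.0199]), 'rotation': array([-0.057 ,  0.9323, -0.3561,  0.0279])}
wrist {'intrinsics': array([[371.6483,   0.    , 316.1916],
       [  0.    , 371.6483, 236.4984],
       [  0.    ,   0.    ,   1.    ]]), 'hand_eye': array([[ 0.0004, -0.9737, -0.228 ,  0.0662],
       [ 1.    ,  0.0007, -0.0012,  0.0005],
       [ 0.0013, -0.228 ,  0.9737, -0.2076],
       [ 0.    ,  0.    ,  0.    ,  1.    ]])}
```

View pics/a_scene.png

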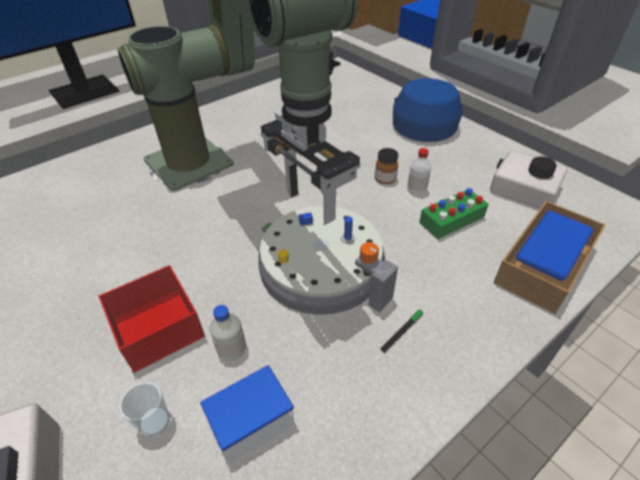

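View pics/a_side.png

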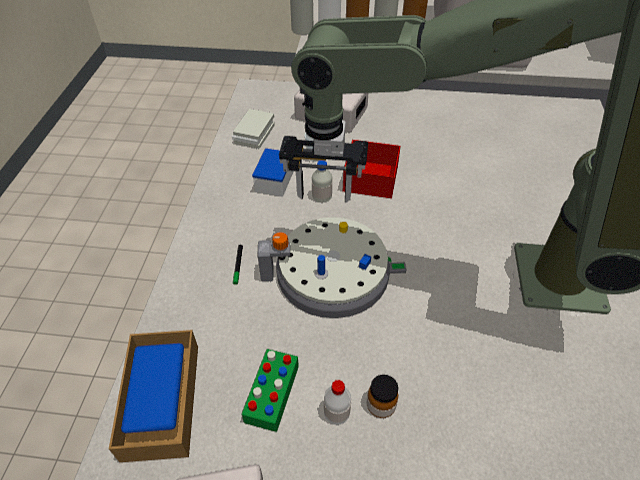

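View pics/a_wrist.png

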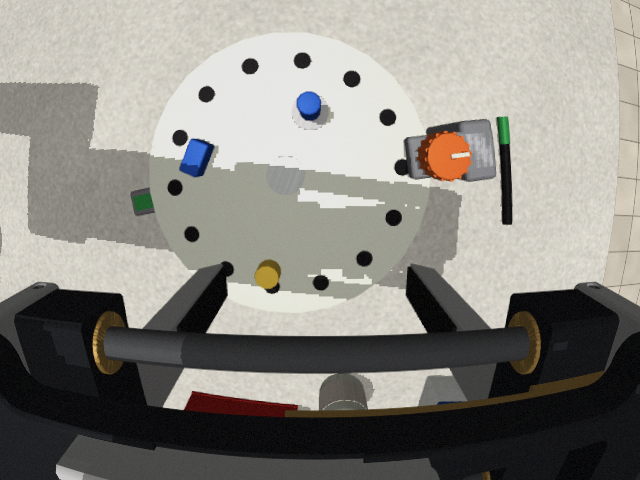

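```bash
cat > h.py <<'E'
from bench import arm
import cv2,numpy as np
from scipy.spatial.transform import Rotation as R
np.set_printoptions(precision=4,suppress=True)
def cam(n,st=None):
    c=arm.get_calibration(n);K=c["intrinsics"]
    if n=="wrist":
        st=st or arm.get_state()
        T=np.eye(4);T[:3,:3]=R.from_quat(st["eef_rot"]).as_matrix();T[:3,3]=st["eef_pos"]
        H=T@np.array(c["hand_eye"]);return K,H[:3,:3],H[:3,3],True
    r=np.array(c["rotation"]);M=R.from_quat(r).as_matrix() if r.size==4 else r
    return K,M,np.array(c["origin"]),False
def ray(C,uv):
    K,M,o,f=C
    x=(uv[0]-K[0,2])/K[0,0];y=(uv[1]-K[1,2])/K[1,1]
    if f:
        r=np.hypot(x,y);d=np.array([np.sin(r)*x/max(r,1e-9),np.sin(r)*y/max(r,1e-9),np.cos(r)])
    else: d=np.array([x,y,1.])
    d=M@d;return o,d/np.linalg.norm(d)
def at(C,uv,z):
    o,d=ray(C,uv);return o+d*(z-o[2])/d[2]
def proj(C,p):
    K,M,o,f=C;q=M.T@(np.array(p)-o)
    if f:
        s=np.hypot(q[0],q[1]);th=np.arctan2(s,q[2]);x=th*q[0]/max(s,1e-9);y=th*q[1]/max(s,1e-9)
    else: x,y=q[0]/q[2],q[1]/q[2]
    return np.array([K[0,0]*x+K[0,2],K[1,1]*y+K[1,2]])
E
python3 - <<'E'
from h import *
s=arm.get_state();Cs={n:cam(n,s) for n in ["scene","side","wrist"]}
Z=dict(foot=0,carousel=0,handle=.09,knob_grip=.12,home_mark=.09,shoe=0,scrap1=.06,scrap2=.06,scrap3=.06,scrap4=.06,scrap5=.06,bin=0,buffer=0,jar=0,spray=0)
for q,z in Z.items():
    for n in (["scene","side","wrist"] if q.startswith("s") or q in("foot","carousel","handle","knob_grip","bin") else ["scene","side"]):
        try: r=arm.place_of(q,n)
        except Exception as e: print(q,n,e);continue
        for d in r[:2]: print(q,n,round(d["conf"],2),np.array(d["centre"]).round(1),at(Cs[n],d["centre"],z).round(4))
E
```

```text
foot scene 0.55 [320.9 262.8] [0.5449 0.0463 0.    ]
foot scene 0.38 [453.  219.9] [0.6407 0.3816 0.    ]
foot side 0.59 [332.4 269.5] [0.5469 0.0399 0.    ]
foot wrist 0.92 [286.6 173.5] [0.5434 0.0432 0.    ]
carousel scene 0.97 [324.8 262.2] [0.549  0.0541 0.    ]
carousel side 0.84 [331.6 272.1] [0.548  0.0482 0.    ]
carousel wrist 0.74 [290.8 172.3] [0.5478 0.0444 0.    ]
carousel wrist 0.72 [269.  267.9] [ 0.5225 -0.0589  0.    ]
handle scene 0.81 [349.8 231.1] [0.5785 0.0981 0.09  ]
handle scene 0.26 [251.1 424.2] [ 0.7898 -0.2811  0.09  ]
handle side 0.63 [321.9 268.1] [0.5646 0.1103 0.09  ]
handle side 0.59 [272.  392.5] [0.6228 0.4195 0.09  ]
handle wrist 0.74 [312.3 108.2] [0.5712 0.1003 0.09  ]
knob_grip scene 0.53 [368.9 253.8] [0.6708 0.0626 0.12  ]
knob_grip side 0.7 [280.4 240.3] [0.6659 0.0643 0.12  ]
knob_grip wrist 0.65 [440.8 156. ] [0.6655 0.065  0.12  ]
knob_grip wrist 0.3 [271.5 267.6] [ 0.5408 -0.0196  0.12  ]
home_mark scene 0.58 [299.8 222.4] [0.4902 0.0344 0.09  ]
home_mark side 0.73 [363.2 247.9] [0.476 0.039 0.09 ]
scrap1 scene 0.64 [282.9 262.5] [ 0.537
[... 1594 characters left out ...]
 wrist 0.71 [266.6 269.1] [ 0.5284 -0.0406  0.06  ]
bin scene 0.58 [156.6 327.6] [ 0.472  -0.3099  0.    ]
bin side 0.89 [370.5 179.5] [ 0.4721 -0.3039  0.    ]
buffer scene 0.71 [226.8 347.6] [ 0.5992 -0.2263  0.    ]
buffer side 0.73 [322.7 194.8] [ 0.6019 -0.2242  0.    ]
buffer side 0.5 [280.6 240.9] [ 0.6903 -0.0388  0.    ]
jar scene 0.82 [386.5 177.3] [0.4155 0.3801 0.    ]
jar side 0.81 [383.1 403.7] [0.4086 0.3741 0.    ]
jar side 0.52 [236.5 261.9] [0.7884 0.0438 0.    ]
spray scene 0.57 [415.  189.5] [0.5011 0.3994 0.    ]
spray scene 0.21 [384.9 178.4] [0.4163 0.3733 0.    ]
spray side 0.83 [337.5 411.3] [0.4988 0.4013 0.    ]
spray wrist 0.61 [210.  188.4] [0.4608 0.0289 0.    ]
```

```bash
python3 - <<'E'
from h import *
s=arm.get_state();C=cam("wrist",s)
im=arm.snapshot("wrist")
r=arm.trace("carousel","wrist")
from scipy.optimize import least_squares
for d in r[:2]:
    m=d["mask"].astype(np.uint8);print(d["conf"],d["bbox"],m.sum())
    cv2.imwrite("pics/mask%d.png"%(r.index(d)if False else int(d["bbox"][0])),m*255)
    c=max(cv2.findContours(m,cv2.RETR_EXTERNAL,cv2.CHAIN_APPROX_NONE)[0],key=len)[:,0,:]
    P=np.array([at(C,u,.06)[:2] for u in c])
    f=least_squares(lambda q:np.hypot(P[:,0]-q[0],P[:,1]-q[1])-q[2],[.545,.045,.13],loss="soft_l1",f_scale=.001)
    print(f.x, np.median(abs(f.fun)))
hsv=cv2.cvtColor(im,cv2.COLOR_RGB2HSV)
for nm,lo,hi,z,box in [("knob",(5,150,80),(18,255,255),.133,(410,120,490,190)),("handle",(105,120,60),(125,255,255),.118,(285,80,335,135)),("block",(105,120,60),(125,255,255),.082,(170,130,220,185)),("cap",(18,100,60),(32,255,255),.082,(245,250,290,300))]:
    m=cv2.inRange(hsv,lo,hi);k=np.zeros_like(m);x0,y0,x1,y1=box;k[y0:y1,x0:x1]=m[y0:y1,x0:x1]
    c=max(cv2.findContours(k,cv2.RETR_EXTERNAL,cv2.CHAIN_APPROX_NONE)[0],key=len)[:,0,:]
    P=np.array([at(C,u,z)[:2] for u in c])
    print(nm,len(c),P.min(0),P.max(0),(P.min(0)+P.max(0))/2,cv2.minAreaRect((P*1000).astype(np.float32)))
big=cv2.resize(im[80:310,130:500],None,fx=2.1,fy=2.1,interpolation=cv2.INTER_CUBIC)
cv2.imwrite("pics/b.png",big[:,:,::-1])
E
```

```text
0.66 [148.1, 29.0, 429.6, 314.7] 59041
[0.5468 0.0456 0.129 ] 0.0005659122572603259
0.43 [417.9, 131.0, 469.0, 180.6] 2045
[0.6896 0.0653 0.0237] 0.0012260818684561494
knob 207 [0.6438 0.0482] [0.6839 0.0834] [0.6639 0.0658] ((663.793212890625, 65.83576965332031), (35.01999282836914, 40.14305114746094), 88.43284606933594)
handle 74 [0.5607 0.0892] [0.5764 0.109 ] [0.5686 0.0991] ((568.5578002929688, 99.10612487792969), (15.62337589263916, 19.746417999267578), 0.02248466946184635)
block 162 [0.4584 0.0475] [0.4878 0.0791] [0.4731 0.0633] ((473.6217956542969, 63.40785598754883), (30.599546432495117, 21.933917999267578), 66.1559066772461)
cap 77 [ 0.5207 -0.0513] [ 0.5431 -0.0246] [ 0.5319 -0.038 ] ((532.2900390625, -37.86814880371094), (26.54358673095703, 21.056501388549805), 62.230533599853516)
```

View pics/b.png

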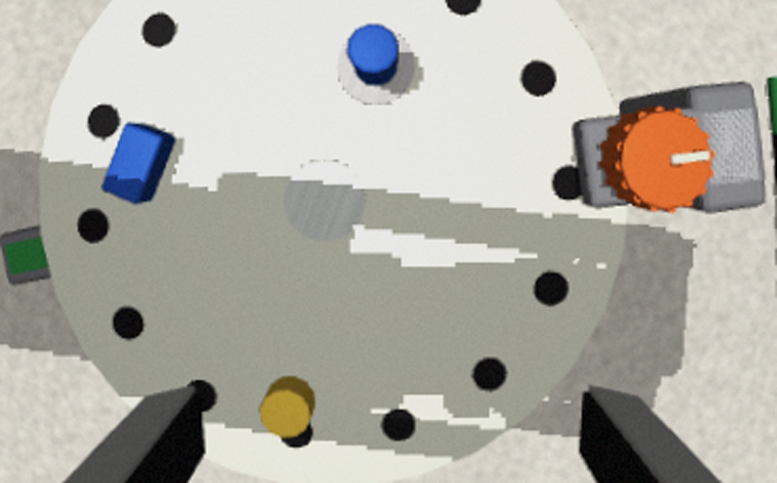

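{"api": "play_rows", "payload": {"steps": [{"dx":-0.02,"dy":-0.02,"dz":0.02,"gripper":100},{"dx":-0.02,"dy":-0.022,"dz":0.03,"gripper":100},{"dz":0.03,"gripper":100},{"gripper":100},{"gripper":100}]}}

```text
$.steps[0]: bad value
```

```bash
python3 - <<'E'
from h import *
s=arm.get_state();C=cam("wrist",s)
im=arm.snapshot("wrist");print(s["eef_pos"],s["eef_rot"],s["width"])
print(proj(C,[.532,-.040,.082]))
cv2.imwrite("pics/c.png",im[:,:,::-1])
sc=arm.snapshot("side");cv2.imwrite("pics/c2.png",cv2.resize(sc[190:330,240:440],None,fx=4,fy=4,interpolation=cv2.INTER_CUBIC)[:,:,::-1])
E
```

```text
[ 0.575  -0.      0.1775] [ 0.7071  0.7071 -0.     -0.    ] 0.09427963865593326
[266.5659 275.9412]
```

View pics/c.png

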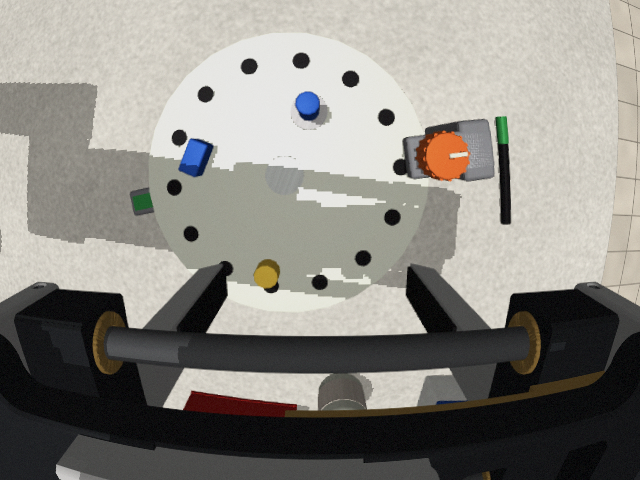

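View pics/c2.png

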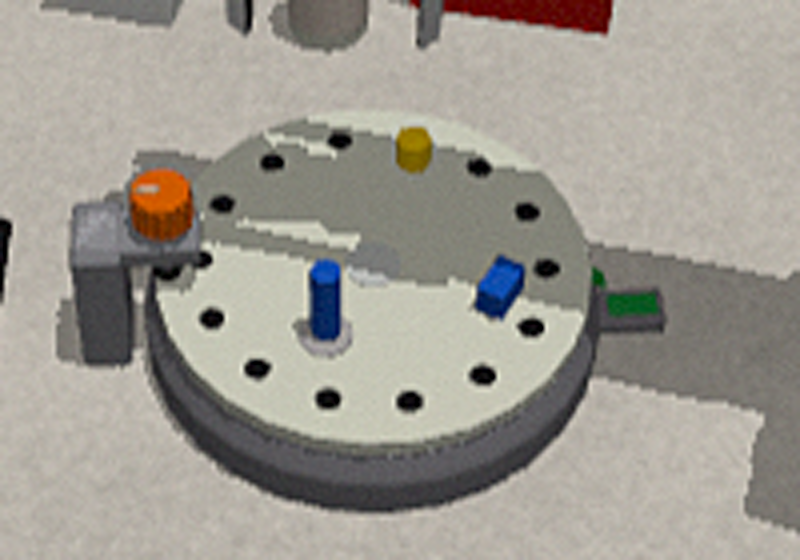

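{"api": "play_rows", "payload": {"steps": [{"dx":-0.02,"dy":-0.02,"dz":0.02,"rx":0,"ry":0,"rz":0,"gripper":100},{"dx":-0.02,"dy":-0.022,"dz":0.03,"rx":0,"ry":0,"rz":0,"gripper":100},{"dx":0,"dy":0,"dz":0.03,"rx":0,"ry":0,"rz":0,"gripper":100},{"dx":0,"dy":0,"dz":0,"rx":0,"ry":0,"rz":0,"gripper":100}]}}

```text
time_s: 2.85
eef_pos: [0.5285, -0.0395, 0.0933]
eef_rot: [0.708, 0.707, -0.002, -0.004]
ft_force: [-0.2, 0.5, -1.0]
width: 0.0656
```

```bash
python3 - <<'E'
from h import *
s=arm.get_state();C=cam("wrist",s)
im=arm.snapshot("wrist");print(s["eef_pos"],s["eef_rot"],s["width"])
print(proj(C,[.532,-.040,.082]))
cv2.imwrite("pics/d.png",im[:,:,::-1])
E
```

```text
[ 0.5285 -0.0395  0.0933] [ 0.7075  0.7067 -0.0025 -0.0041] 0.06557887287266931
[321.8152 260.9316]
```

View pics/d.png

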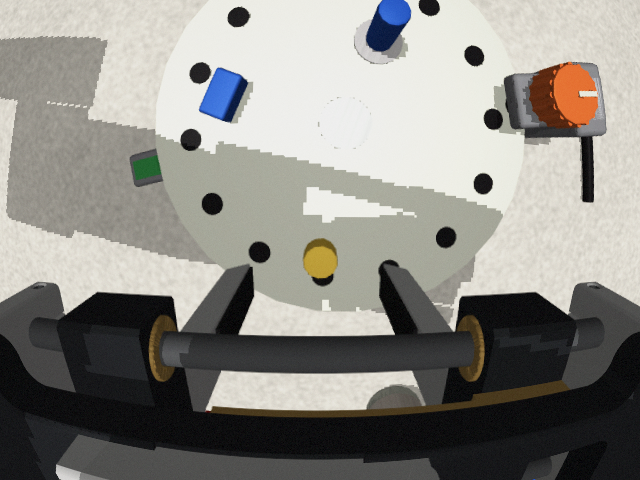

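{"api": "play_rows", "payload": {"steps": [{"dx":0,"dy":0.001,"dz":0.02,"rx":0,"ry":0,"rz":0,"gripper":100},{"dx":0,"dy":0,"dz":0.01,"rx":0,"ry":0,"rz":0,"gripper":100},{"dx":0,"dy":0,"dz":0,"rx":0,"ry":0,"rz":0,"gripper":100},{"dx":0,"dy":0,"dz":0,"rx":0,"ry":0,"rz":0,"gripper":100}]}}

```text
time_s: 3.3
eef_pos: [0.5349, -0.0399, 0.0686]
eef_rot: [0.707, 0.707, 0.0, 0.001]
ft_force: [0.2, -0.4, 0.2]
width: 0.0575
```

```bash
python3 - <<'E'
from h import *
s=arm.get_state();C=cam("wrist",s)
im=arm.snapshot("wrist");print(s["eef_pos"],s["eef_rot"],s["width"],s["ft_force"])
cv2.imwrite("pics/e.png",im[100:380,100:500,::-1])
E
```

```text
[ 0.5349 -0.0399  0.0686] [0.7069 0.7073 0.0004 0.0006] 0.05748304250176394 [ 0.2015 -0.3984  0.1804]
```

View pics/e.png

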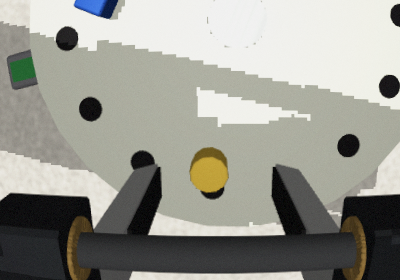

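{"api": "play_rows", "payload": {"steps": [{"dx":0,"dy":-0.003,"dz":0.005,"rx":0,"ry":0,"rz":0,"gripper":100},{"dx":0,"dy":0,"dz":0,"rx":0,"ry":0,"rz":0,"gripper":255},{"dx":0,"dy":0,"dz":0,"rx":0,"ry":0,"rz":0,"gripper":255},{"dx":0,"dy":0,"dz":0,"rx":0,"ry":0,"rz":0,"gripper":255},{"dx":0,"dy":0,"dz":0,"rx":0,"ry":0,"rz":0,"gripper":255},{"dx":0,"dy":0,"dz":0,"rx":0,"ry":0,"rz":0,"gripper":255}]}}

```text
time_s: 3.95
eef_pos: [0.5311, -0.04, 0.0626]
eef_rot: [0.707, 0.707, 0.0, 0.0]
ft_force: [-0.7, 0.7, 0.6]
width: 0.0209
```

{"api": "play_rows", "payload": {"steps": [{"dx":0,"dy":0,"dz":-0.03,"rx":0,"ry":0,"rz":0,"gripper":255},{"dx":0,"dy":0,"dz":-0.03,"rx":0,"ry":0,"rz":0,"gripper":255},{"dx":0,"dy":0,"dz":-0.03,"rx":0,"ry":0,"rz":0,"gripper":255},{"dx":-0.03,"dy":-0.01,"dz":0,"rx":0,"ry":0,"rz":0,"gripper":255},{"dx":-0.03,"dy":-0.01,"dz":0,"rx":0,"ry":0,"rz":0,"gripper":255},{"dx":-0.03,"dy":-0.01,"dz":0,"rx":0,"ry":0,"rz":0,"gripper":255},{"dx":-0.03,"dy":-0.01,"dz":0,"rx":0,"ry":0,"rz":0,"gripper":255}]}}

```text
time_s: 4.65
eef_pos: [0.4906, -0.161, 0.1528]
eef_rot: [0.707, 0.707, 0.0, 0.0]
ft_force: [1.0, -0.4, -0.4]
width: 0.0002
```

```bash
python3 - <<'E'
from h import *
im=arm.snapshot("wrist");cv2.imwrite("pics/f.png",im[:,:,::-1])
s=arm.get_state();print(s["eef_pos"],s["width"])
E
```

```text
[ 0.4894 -0.1654  0.1528] 0.0005541128018479609
```

View pics/f.png

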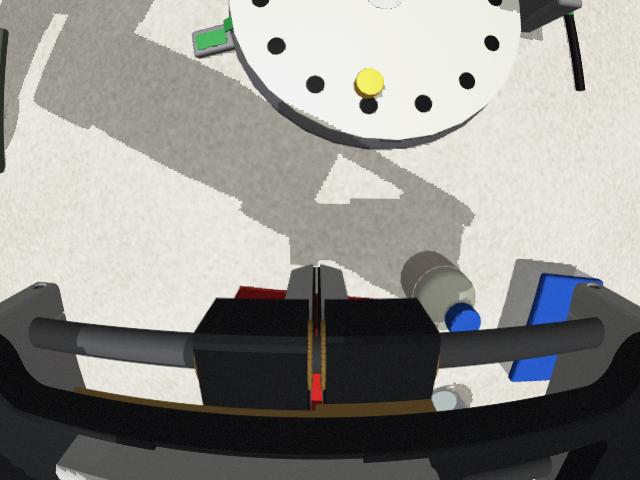

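```bash
cat > loc.py <<'E'
from h import *
def col(C,im,nm,z,box,lo,hi):
    hsv=cv2.cvtColor(im,cv2.COLOR_RGB2HSV)
    m=cv2.inRange(hsv,lo,hi);k=np.zeros_like(m);x0,y0,x1,y1=box;k[y0:y1,x0:x1]=m[y0:y1,x0:x1]
    c=max(cv2.findContours(k,cv2.RETR_EXTERNAL,cv2.CHAIN_APPROX_NONE)[0],key=len)[:,0,:]
    P=np.array([at(C,u,z)[:2] for u in c]);print(nm,len(c),P.min(0),P.max(0),(P.min(0)+P.max(0))/2,cv2.minAreaRect((P*1000).astype(np.float32)))
    return P
E
python3 - <<'E'
from loc import *
s=arm.get_state();C=cam("wrist",s);im=arm.snapshot("wrist");print(s["eef_pos"],s["dq"])
col(C,im,"cap",.082,(340,60,400,110),(18,100,60),(32,255,255))
print("cam",C[2])
E
```

```text
[ 0.4894 -0.1654  0.1528] [ 0.0537  0.0037 -0.0057  0.043   0.0019  0.1108]
cap 84 [ 0.5185 -0.0545] [ 0.5405 -0.0308] [ 0.5295 -0.0426] ((529.7612915039062, -42.779335021972656), (24.450674057006836, 20.710433959960938), 64.0641860961914)
cam [ 0.4902 -0.0984  0.3601]
```

{"api": "play_rows", "payload": {"steps": [{"dx":0.03,"dy":0.01,"dz":0,"rx":0,"ry":0,"rz":0,"gripper":120},{"dx":0.03,"dy":0.01,"dz":0,"rx":0,"ry":0,"rz":0,"gripper":120},{"dx":0.03,"dy":0.01,"dz":0,"rx":0,"ry":0,"rz":0,"gripper":120},{"dx":0.028,"dy":0.009,"dz":0,"rx":0,"ry":0,"rz":0,"gripper":120},{"dx":0,"dy":0,"dz":0,"rx":0,"ry":0,"rz":0,"gripper":120},{"dx":0,"dy":0,"dz":0,"rx":0,"ry":0,"rz":0,"gripper":120},{"dx":0,"dy":0,"dz":0.03,"rx":0,"ry":0,"rz":0,"gripper":120},{"dx":0,"dy":0,"dz":0.02,"rx":0,"ry":0,"rz":0,"gripper":120},{"dx":0,"dy":0,"dz":0,"rx":0,"ry":0,"rz":0,"gripper":120}]}}

```text
time_s: 5.65
eef_pos: [0.5267, -0.0422, 0.0993]
eef_rot: [0.708, 0.707, -0.002, -0.003]
ft_force: [0.4, -0.2, -0.1]
width: 0.0498
```

```bash
python3 - <<'E'
from loc import *
s=arm.get_state();C=cam("wrist",s);im=arm.snapshot("wrist");print(s["eef_pos"],s["dq"],s["width"])
col(C,im,"cap",.082,(280,200,400,350),(18,100,60),(32,255,255))
cv2.imwrite("pics/g.png",im[100:380,100:500,::-1])
E
```

```text
[ 0.5267 -0.0422  0.0993] [ 0.0011 -0.0306 -0.0503  0.0022  0.0248  0.0011] 0.04979824077141474
cap 105 [ 0.5204 -0.0512] [ 0.5412 -0.0264] [ 0.5308 -0.0388] ((530.7548828125, -38.777191162109375), (20.813180923461914, 24.79986000061035), 0.06387414038181305)
```

View pics/g.png

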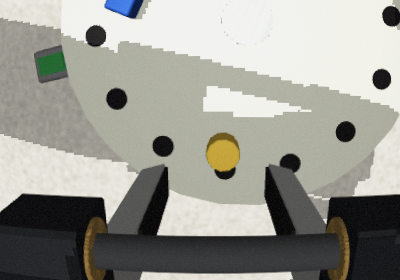

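{"api": "play_rows", "payload": {"steps": [{"dx":0.001,"dy":0.001,"dz":0.02,"rx":0,"ry":0,"rz":0,"gripper":120},{"dx":0,"dy":0,"dz":0.02,"rx":0,"ry":0,"rz":0,"gripper":120},{"dx":0,"dy":0,"dz":0,"rx":0,"ry":0,"rz":0,"gripper":120},{"dx":0,"dy":0,"dz":0,"rx":0,"ry":0,"rz":0,"gripper":255},{"dx":0,"dy":0,"dz":0,"rx":0,"ry":0,"rz":0,"gripper":255},{"dx":0,"dy":0,"dz":0,"rx":0,"ry":0,"rz":0,"gripper":255},{"dx":0,"dy":0,"dz":0,"rx":0,"ry":0,"rz":0,"gripper":255},{"dx":0,"dy":0,"dz":0,"rx":0,"ry":0,"rz":0,"gripper":255},{"dx":0,"dy":0,"dz":0,"rx":0,"ry":0,"rz":0,"gripper":255},{"dx":0,"dy":0,"dz":0,"rx":0,"ry":0,"rz":0,"gripper":255},{"dx":0,"dy":0,"dz":0,"rx":0,"ry":0,"rz":0,"gripper":255}]}}

```text
time_s: 6.8
eef_pos: [0.5309, -0.041, 0.0625]
eef_rot: [0.707, 0.707, -0.0, -0.0]
ft_force: [-0.9, 0.7, 0.2]
width: 0.0003
```

```bash
python3 - <<'E'
from loc import *
s=arm.get_state();C=cam("wrist",s);im=arm.snapshot("wrist");print(s["eef_pos"],s["width"])
col(C,im,"cap",.082,(250,200,400,350),(18,100,60),(32,255,255))
print(proj(C,s["eef_pos"]),proj(C,[.531,-.04,.06]))
cv2.imwrite("pics/h.png",im[100:380,100:500,::-1])
for n in("side","scene"):
  im=arm.snapshot(n);u=proj(cam(n),[.531,-.04,.06]).astype(int)
  cv2.imwrite(f"pics/h{n}.png",cv2.resize(im[u[1]-60:u[1]+60,u[0]-80:u[0]+80],None,fx=4,fy=4)[:,:,::-1])
E
```

```text
[ 0.5309 -0.041   0.0625] 0.00034068246312931997
cap 142 [ 0.521  -0.0504] [ 0.5406 -0.025 ] [ 0.5308 -0.0377] ((529.4362182617188, -36.115264892578125), (22.93971824645996, 18.142187118530273), 59.73198318481445)
[315.841  265.7188] [315.936  262.8746]
```

View pics/h.png

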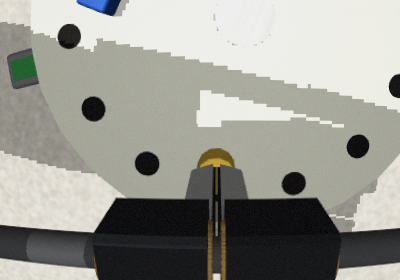

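View pics/hside.png

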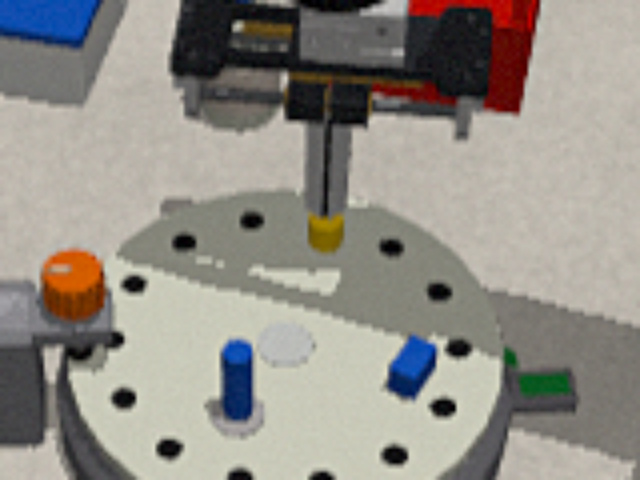

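View pics/hscene.png

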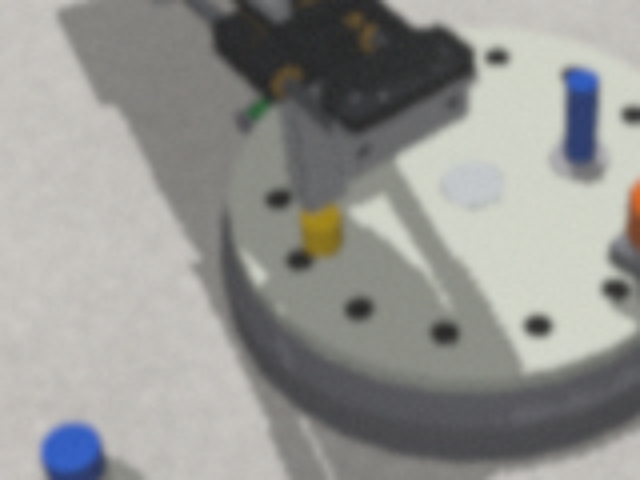

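```bash
python3 - <<'E'
from loc import *
rs=[]
def tri(l):
    A=np.zeros((3,3));b=np.zeros(3)
    for n,uv in l:
        o,d=ray(cam(n),uv);M=np.eye(3)-np.outer(d,d);A+=M;b+=M@o
    return np.linalg.solve(A,b)
us=proj(cam("side"),[.531,-.04,.06]).astype(int)-[80,60];uc=proj(cam("scene"),[.531,-.04,.06]).astype(int)-[80,60]
print(us,uc)
tip=[("side",us+np.array([327,213])/4),("scene",uc+np.array([320,208])/4)];print("tip",tri(tip))
cb=[("side",us+np.array([325,242])/4),("scene",uc+np.array([321,248])/4)];print("capbase",tri(cb))
print(at(cam("side"),cb[0][1],.06),at(cam("scene"),cb[1][1],.06))
hb=[("side",us+np.array([238,344])/4),("scene",uc+np.array([581,78])/4)]
ht=[("side",us+np.array([237,348])/4),("scene",uc+np.array([582,80])/4)];print("handle top",tri(ht))
s=arm.get_state();print(s["ft_force"],s["eef_pos"],s["joint_positions"])
for n,l in("side",tip[0]),("scene",tip[1]): print(proj(cam(n),[.531,-.041,.0625]),l)
E
```

```text
[262 170] [203 199]
tip [ 0.5295 -0.0398  0.0838]
capbase [ 0.5299 -0.0418  0.0556]
[ 0.5288 -0.0386  0.06  ] [ 0.5346 -0.0436  0.06  ]
handle top [0.5684 0.1008 0.1161]
[-0.3041 -0.0442 -0.3894] [ 0.5309 -0.041   0.0625] [-0.2396  0.243   1.7538 -0.      1.145  -0.2397]
[342.4972 229.0509] ('side', array([343.75, 223.25]))
[283.1625 258.5661] ('scene', array([283., 251.]))
```

```bash
python3 - <<'E'
from loc import *
s=arm.get_state();C=cam("wrist",s);p=s["eef_pos"]
for dz in(0,.01,.02,.03): print(dz,proj(C,p+[0,0,dz]),proj(C,p+[0,.008,dz]))
from scipy.spatial.transform import Rotation as R
im=arm.snapshot("wrist");cv2.imwrite("pics/i.png",cv2.resize(im[220:330,250:390],None,fx=5,fy=5,interpolation=cv2.INTER_CUBIC)[:,:,::-1])
E
```

```text
0 [315.841  265.7188] [315.8441 252.5767]
0.01 [315.7977 271.1356] [315.8003 257.4454]
0.02 [315.7502 277.0688] [315.7522 262.7896]
0.03 [315.6981 283.5924] [315.6993 268.6801]
```

View pics/i.png

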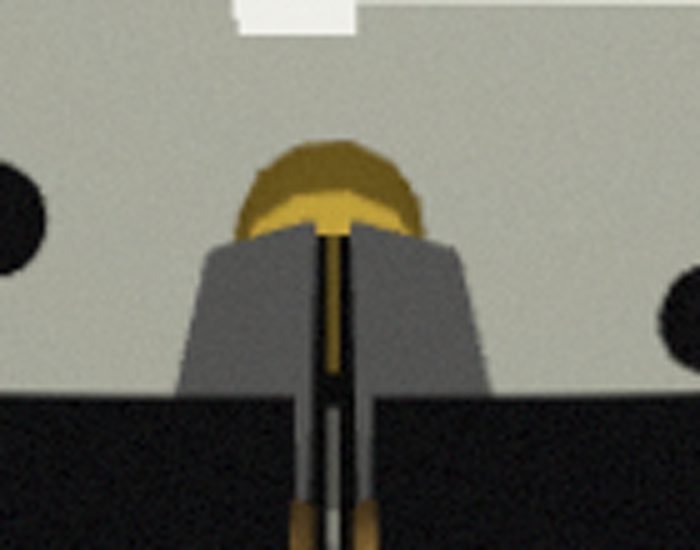

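```bash
python3 - <<'E'
from loc import *
C=cam("wrist");p=arm.get_state()["eef_pos"]
for w in(.025,.047):
  for dz in(0,.01,.02,.03): print(w,dz,proj(C,p+[-w,.008,dz]),proj(C,p+[-w,-.008,dz]))
E
```

```text
0.025 0 [272.9367 252.4695] [273.7927 278.3516]
0.025 0.01 [270.902  257.3045] [271.8698 284.2292]
0.025 0.02 [268.6764 262.6064] [269.7765 290.6458]
0.025 0.03 [266.233  268.4432] [267.4908 297.6745]
0.047 0 [236.0844 252.2628] [237.6432 277.8748]
0.047 0.01 [232.4266 257.0209] [234.1819 283.6428]
0.047 0.02 [228.4388 262.2259] [230.4253 289.9251]
0.047 0.03 [224.0772 267.94  ] [226.3373 296.7882]
```

{"api": "play_rows", "payload": {"steps": [{"dx":0,"dy":0,"dz":0,"rx":0,"ry":0,"rz":0,"gripper":140},{"dx":0,"dy":0,"dz":0,"rx":0,"ry":0,"rz":0,"gripper":140},{"dx":0,"dy":0,"dz":0,"rx":0,"ry":0,"rz":0,"gripper":140},{"dx":0,"dy":0,"dz":0,"rx":0,"ry":0,"rz":0,"gripper":140},{"dx":0,"dy":0,"dz":0,"rx":0,"ry":0,"rz":0,"gripper":140},{"dx":0,"dy":0,"dz":0,"rx":0,"ry":0,"rz":0,"gripper":140},{"dx":0,"dy":0,"dz":0.005,"rx":0,"ry":0,"rz":0,"gripper":140},{"dx":0,"dy":0,"dz":0.005,"rx":0,"ry":0,"rz":0,"gripper":140},{"dx":0,"dy":0,"dz":0,"rx":0,"ry":0,"rz":0,"gripper":140}]}}

```text
time_s: 7.9
eef_pos: [0.5299, -0.0408, 0.0514]
eef_rot: [0.707, 0.707, -0.001, -0.001]
ft_force: [0.4, 0.2, -0.1]
width: 0.0425
```

```bash
python3 - <<'E'
from loc import *
s=arm.get_state();C=cam("wrist",s);im=arm.snapshot("wrist");print(s["eef_pos"],s["width"],s["ft_force"])
cv2.imwrite("pics/j.png",cv2.resize(im[200:330,220:420],None,fx=4,fy=4)[:,:,::-1])
E
```

```text
[ 0.5299 -0.0408  0.0514] 0.04254964926657745 [ 0.3937  0.2386 -0.0888]
```

View pics/j.png

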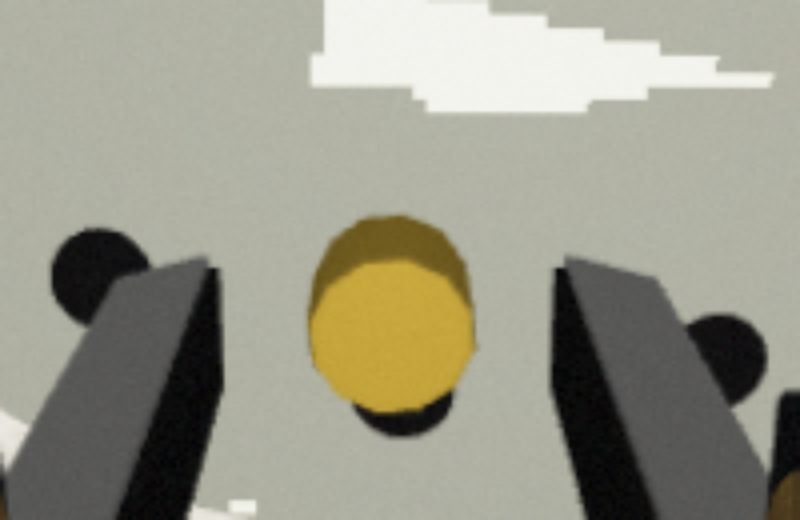

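{"api": "play_rows", "payload": {"steps": [{"dx":0,"dy":0,"dz":0.005,"rx":0,"ry":0,"rz":0,"gripper":140},{"dx":0,"dy":0,"dz":0.004,"rx":0,"ry":0,"rz":0,"gripper":140},{"dx":0,"dy":0,"dz":0,"rx":0,"ry":0,"rz":0,"gripper":140},{"dx":0,"dy":0,"dz":0,"rx":0,"ry":0,"rz":0,"gripper":255},{"dx":0,"dy":0,"dz":0,"rx":0,"ry":0,"rz":0,"gripper":255},{"dx":0,"dy":0,"dz":0,"rx":0,"ry":0,"rz":0,"gripper":255},{"dx":0,"dy":0,"dz":0,"rx":0,"ry":0,"rz":0,"gripper":255},{"dx":0,"dy":0,"dz":0,"rx":0,"ry":0,"rz":0,"gripper":255},{"dx":0,"dy":0,"dz":0,"rx":0,"ry":0,"rz":0,"gripper":255}]}}

```text
time_s: 8.85
eef_pos: [0.5312, -0.0411, 0.0438]
eef_rot: [0.707, 0.707, 0.0, 0.0]
ft_force: [-0.0, 0.1, 0.7]
width: 0.0207
```

{"api": "play_rows", "payload": {"steps": [{"dx":0,"dy":0,"dz":0,"rx":0,"ry":0,"rz":0,"gripper":255},{"dx":0,"dy":0,"dz":-0.02,"rx":0,"ry":0,"rz":0,"gripper":255},{"dx":0,"dy":0,"dz":-0.03,"rx":0,"ry":0,"rz":0,"gripper":255},{"dx":0,"dy":0,"dz":-0.03,"rx":0,"ry":0,"rz":0,"gripper":255},{"dx":0,"dy":0,"dz":-0.03,"rx":0,"ry":0,"rz":0,"gripper":255},{"dx":0,"dy":0,"dz":0,"rx":0,"ry":0,"rz":0,"gripper":255}]}}

```text
time_s: 9.45
eef_pos: [0.5347, -0.0418, 0.1585]
eef_rot: [0.707, 0.707, 0.003, 0.004]
ft_force: [0.7, -1.1, -0.1]
width: 0.0209
```

{"api": "play_rows", "payload": {"steps": [{"dx":-0.035,"dy":-0.01,"dz":0,"rx":0,"ry":0,"rz":0,"gripper":255},{"dx":-0.035,"dy":-0.01,"dz":0,"rx":0,"ry":0,"rz":0,"gripper":255},{"dx":-0.04,"dy":-0.01,"dz":0,"rx":0,"ry":0,"rz":0,"gripper":255},{"dx":-0.04,"dy":-0.01,"dz":0,"rx":0,"ry":0,"rz":0,"gripper":255},{"dx":-0.04,"dy":-0.01,"dz":0,"rx":0,"ry":0,"rz":0,"gripper":255},{"dx":-0.04,"dy":-0.009,"dz":0,"rx":0,"ry":0,"rz":0,"gripper":255},{"dx":-0.036,"dy":0,"dz":0,"rx":0,"ry":0,"rz":0,"gripper":255},{"dx":0,"dy":0,"dz":0,"rx":0,"ry":0,"rz":0,"gripper":255},{"dx":0,"dy":0,"dz":0.03,"rx":0,"ry":0,"rz":0,"gripper":255},{"dx":0,"dy":0,"dz":0.03,"rx":0,"ry":0,"rz":0,"gripper":255},{"dx":0,"dy":0,"dz":0.03,"rx":0,"ry":0,"rz":0,"gripper":255},{"dx":0,"dy":0,"dz":0,"rx":0,"ry":0,"rz":0,"gripper":255},{"dx":0,"dy":0,"dz":0,"rx":0,"ry":0,"rz":0,"gripper":255}]}}

```text
time_s: 10.75
eef_pos: [0.4714, -0.3056, 0.0626]
eef_rot: [0.707, 0.707, 0.0, -0.001]
ft_force: [-0.1, -0.4, 0.3]
width: 0.0211
```

```bash
python3 - <<'E'
from loc import *
s=arm.get_state();print(s["eef_pos"],s["width"],s["ft_force"])
im=arm.snapshot("scene");cv2.imwrite("pics/k.png",cv2.resize(im[180:420,60:360],None,fx=2.5,fy=2.5)[:,:,::-1])
im=arm.snapshot("wrist");cv2.imwrite("pics/k2.png",im[:,:,::-1])
E
```

```text
[ 0.4714 -0.3056  0.0626] 0.02108878330926113 [-0.0885 -0.4391  0.2628]
```

View pics/k.png

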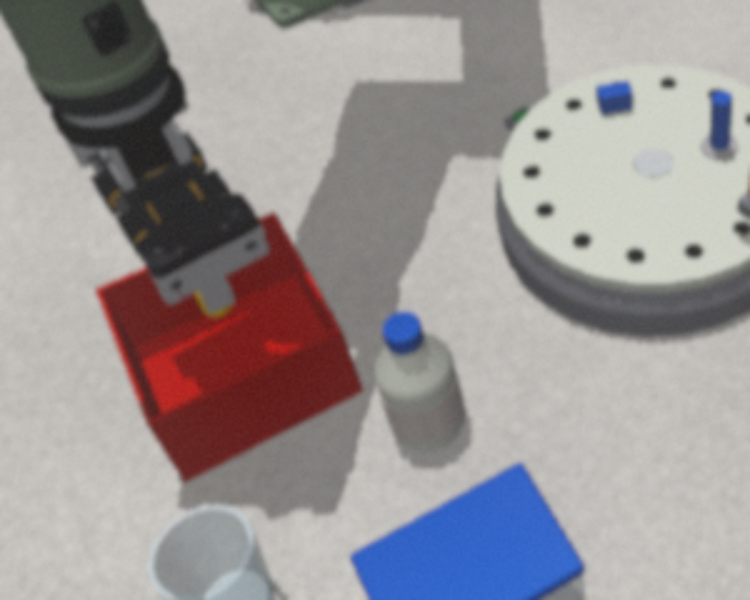

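View pics/k2.png

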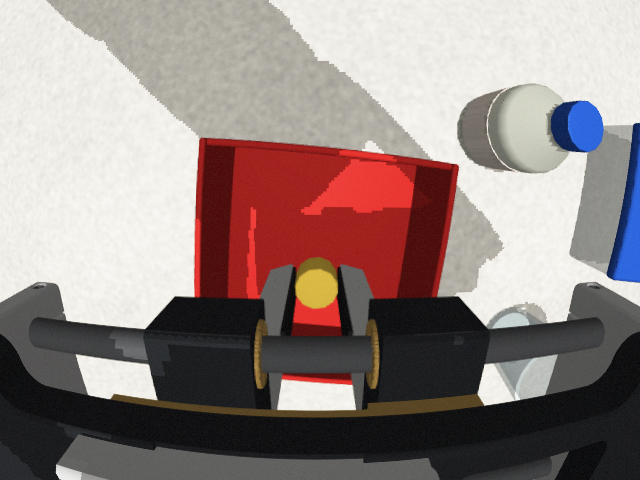

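{"api": "play_rows", "payload": {"steps": [{"dx":0,"dy":0,"dz":0.015,"rx":0,"ry":0,"rz":0,"gripper":255},{"dx":0,"dy":0,"dz":0,"rx":0,"ry":0,"rz":0,"gripper":140},{"dx":0,"dy":0,"dz":0,"rx":0,"ry":0,"rz":0,"gripper":140},{"dx":0,"dy":0,"dz":0,"rx":0,"ry":0,"rz":0,"gripper":140},{"dx":0,"dy":0,"dz":0,"rx":0,"ry":0,"rz":0,"gripper":140},{"dx":0,"dy":0,"dz":-0.045,"rx":0,"ry":0,"rz":0,"gripper":140},{"dx":0,"dy":0,"dz":-0.045,"rx":0,"ry":0,"rz":0,"gripper":140},{"dx":0,"dy":0,"dz":-0.02,"rx":0,"ry":0,"rz":0,"gripper":140},{"dx":0.04,"dy":0,"dz":0,"rx":0,"ry":0,"rz":0,"gripper":140},{"dx":0.05,"dy":0,"dz":0,"rx":0,"ry":0,"rz":0,"gripper":140},{"dx":0.05,"dy":0,"dz":0,"rx":0,"ry":0,"rz":0,"gripper":140},{"dx":0.05,"dy":0,"dz":0,"rx":0,"ry":0,"rz":0,"gripper":140},{"dx":0.05,"dy":0,"dz":0,"rx":0,"ry":0,"rz":0,"gripper":140},{"dx":0.05,"dy":0,"dz":0,"rx":0,"ry":0,"rz":0,"gripper":140},{"dx":0.05,"dy":0,"dz":0,"rx":0,"ry":0,"rz":0,"gripper":140},{"dx":0,"dy":0,"dz":0,"rx":0,"ry":0,"rz":0,"gripper":140},{"dx":0,"dy":0,"dz":0,"rx":0,"ry":0,"rz":0,"gripper":140}]}}

```text
time_s: 12.55
eef_pos: [0.472, 0.034, 0.1589]
eef_rot: [0.706, 0.708, 0.0, 0.0]
ft_force: [0.4, -0.3, -0.4]
width: 0.042
```

```bash
python3 - <<'E'
from loc import *
s=arm.get_state();C=cam("wrist",s);im=arm.snapshot("wrist");print(s["eef_pos"],s["eef_rot"],s["width"],s["dq"])
print("cam",C[2],proj(C,[.473,.063,.082]))
cv2.imwrite("pics/l.png",im[:,:,::-1])
im=arm.snapshot("side");cv2.imwrite("pics/l2.png",cv2.resize(im[120:320,230:450],None,fx=3,fy=3)[:,:,::-1])
E
```

```text
[0.472  0.034  0.1589] [0.7059 0.7083 0.     0.0005] 0.04197737019365075 [-0.0525  0.008  -0.0041 -0.0065 -0.002  -0.0005]
cam [0.4721 0.1003 0.3664] [317.383  199.2193]
```

View pics/l.png

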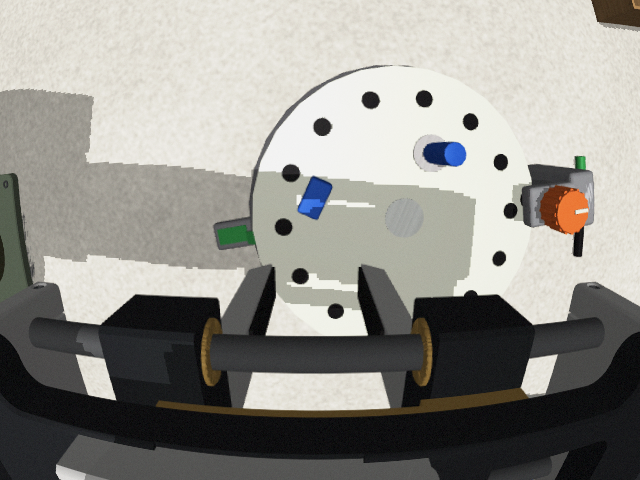

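View pics/l2.png

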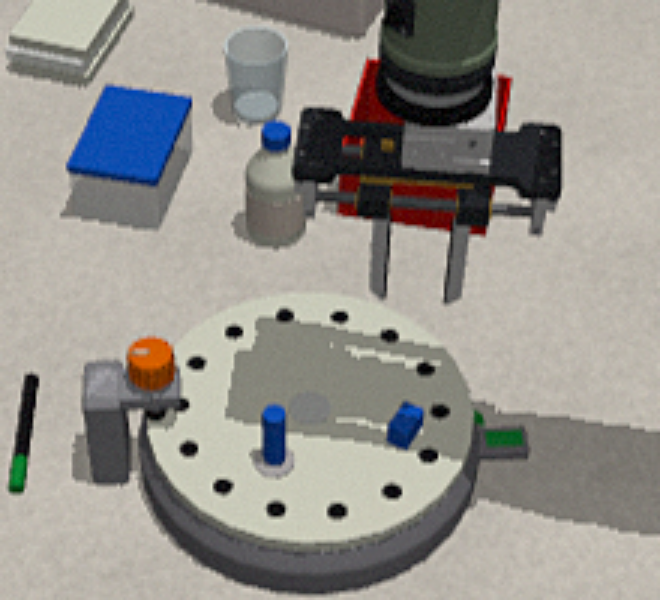

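```bash
python3 - <<'E'
from loc import *
s=arm.get_state();C=cam("wrist",s);im=arm.snapshot("wrist");print(s["eef_pos"])
P=col(C,im,"block",.082,(290,160,345,235),(105,100,40),(128,255,255))
print(cv2.boxPoints(cv2.minAreaRect((P*1000).astype(np.float32))))
cv2.imwrite("pics/m.png",cv2.resize(im[160:240,270:370],None,fx=7,fy=7)[:,:,::-1])
E
```

```text
[0.4723 0.0321 0.1588]
block 106 [0.4576 0.048 ] [0.4838 0.0806] [0.4707 0.0643] ((470.79718017578125, 64.17425537109375), (30.289499282836914, 17.743682861328125), 66.1431655883789)
[[456.558   53.9117]
 [472.7857  46.7352]
 [485.0363  74.4368]
 [468.8087  81.6133]]
```

View pics/m.png

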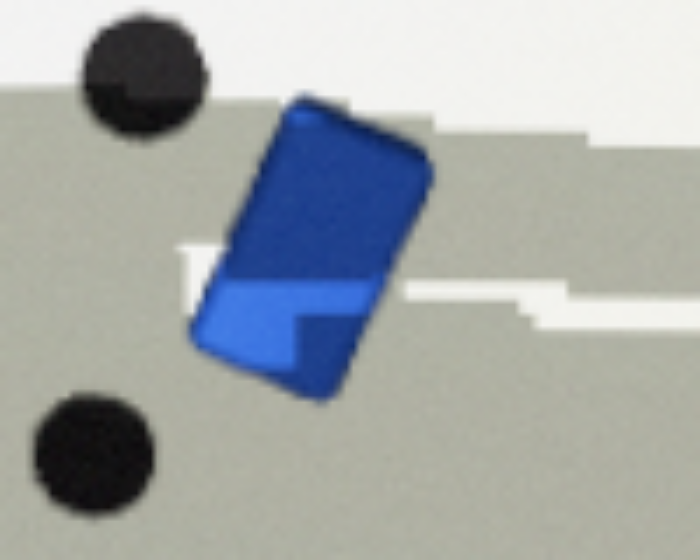

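{"api": "play_rows", "payload": {"steps": [{"dx":0.031,"dy":-0.001,"dz":0,"rx":0,"ry":0,"rz":8,"gripper":130},{"dx":0,"dy":0,"dz":0.02,"rx":0,"ry":0,"rz":8,"gripper":130},{"dx":0,"dy":0,"dz":0.02,"rx":0,"ry":0,"rz":8,"gripper":130},{"dx":0,"dy":0,"dz":0.02,"rx":0,"ry":0,"rz":0,"gripper":130},{"dx":0,"dy":0,"dz":0,"rx":0,"ry":0,"rz":0,"gripper":130},{"dx":0,"dy":0,"dz":0,"rx":0,"ry":0,"rz":0,"gripper":130}]}}

```text
time_s: 13.3
eef_pos: [0.4711, 0.0627, 0.0986]
eef_rot: [0.839, 0.544, -0.0, -0.0]
ft_force: [-0.7, -1.0, 1.2]
width: 0.0466
```

```bash
python3 - <<'E'
from loc import *
s=arm.get_state();C=cam("wrist",s);im=arm.snapshot("wrist");print(s["eef_pos"],R.from_quat(s["eef_rot"]).as_matrix())
P=col(C,im,"block",.082,(250,200,380,330),(105,100,40),(128,255,255))
cv2.imwrite("pics/n.png",cv2.resize(im[180:330,220:420],None,fx=4,fy=4)[:,:,::-1])
E
```

```text
[0.4711 0.0627 0.0986] [[ 0.4088  0.9126 -0.0007]
 [ 0.9126 -0.4088 -0.    ]
 [-0.0003 -0.0006 -1.    ]]
block 145 [0.4578 0.0478] [0.485  0.0832] [0.4714 0.0655] ((471.7672424316406, 65.45684814453125), (32.63801193237305, 17.225296020507812), 65.91510009765625)
```

View pics/n.png

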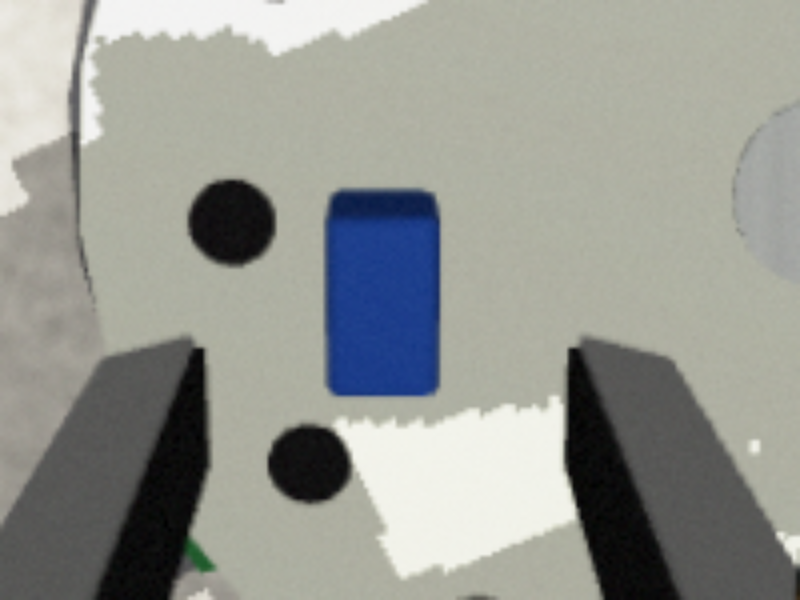

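{"api": "play_rows", "payload": {"steps": [{"dx":0.001,"dy":0,"dz":0.02,"rx":0,"ry":0,"rz":0,"gripper":150},{"dx":0,"dy":0,"dz":0.02,"rx":0,"ry":0,"rz":0,"gripper":150},{"dx":0,"dy":0,"dz":0.01,"rx":0,"ry":0,"rz":0,"gripper":150},{"dx":0,"dy":0,"dz":0.005,"rx":0,"ry":0,"rz":0,"gripper":150},{"dx":0,"dy":0,"dz":0,"rx":0,"ry":0,"rz":0,"gripper":150},{"dx":0,"dy":0,"dz":0,"rx":0,"ry":0,"rz":0,"gripper":255},{"dx":0,"dy":0,"dz":0,"rx":0,"ry":0,"rz":0,"gripper":255},{"dx":0,"dy":0,"dz":0,"rx":0,"ry":0,"rz":0,"gripper":255},{"dx":0,"dy":0,"dz":0,"rx":0,"ry":0,"rz":0,"gripper":255},{"dx":0,"dy":0,"dz":0,"rx":0,"ry":0,"rz":0,"gripper":255},{"dx":0,"dy":0,"dz":0,"rx":0,"ry":0,"rz":0,"gripper":255},{"dx":0,"dy":0,"dz":0,"rx":0,"ry":0,"rz":0,"gripper":255}]}}

```text
time_s: 14.55
eef_pos: [0.4721, 0.0649, 0.0442]
eef_rot: [0.839, 0.545, 0.001, 0.0]
ft_force: [0.0, 0.3, 5.4]
width: 0.0175
```

{"api": "play_rows", "payload": {"steps": [{"dx":0,"dy":0,"dz":-0.02,"rx":0,"ry":0,"rz":0,"gripper":255},{"dx":0,"dy":0,"dz":-0.03,"rx":0,"ry":0,"rz":0,"gripper":255},{"dx":0,"dy":0,"dz":-0.03,"rx":0,"ry":0,"rz":-8,"gripper":255},{"dx":0,"dy":0,"dz":-0.03,"rx":0,"ry":0,"rz":-8,"gripper":255},{"dx":0,"dy":0,"dz":0,"rx":0,"ry":0,"rz":-8,"gripper":255},{"dx":0,"dy":0,"dz":0,"rx":0,"ry":0,"rz":0,"gripper":255},{"dx":0,"dy":0,"dz":0,"rx":0,"ry":0,"rz":0,"gripper":255}]}}

```text
time_s: 15.25
eef_pos: [0.4704, 0.0649, 0.1525]
eef_rot: [0.708, 0.706, -0.001, -0.001]
ft_force: [-0.2, -0.0, -0.6]
width: 0.0179
```

{"api": "play_rows", "payload": {"steps": [{"dx":-0.04,"dy":0,"dz":0,"rx":0,"ry":0,"rz":0,"gripper":255},{"dx":-0.04,"dy":0,"dz":0,"rx":0,"ry":0,"rz":0,"gripper":255},{"dx":-0.04,"dy":0,"dz":0,"rx":0,"ry":0,"rz":0,"gripper":255},{"dx":-0.04,"dy":0,"dz":0,"rx":0,"ry":0,"rz":0,"gripper":255},{"dx":-0.04,"dy":0,"dz":0,"rx":0,"ry":0,"rz":0,"gripper":255},{"dx":-0.04,"dy":0,"dz":0,"rx":0,"ry":0,"rz":0,"gripper":255},{"dx":-0.04,"dy":0,"dz":0,"rx":0,"ry":0,"rz":0,"gripper":255},{"dx":-0.04,"dy":0,"dz":0,"rx":0,"ry":0,"rz":0,"gripper":255},{"dx":-0.04,"dy":0,"dz":0,"rx":0,"ry":0,"rz":0,"gripper":255},{"dx":0,"dy":0,"dz":0,"rx":0,"ry":0,"rz":0,"gripper":255},{"dx":0,"dy":0,"dz":0.03,"rx":0,"ry":0,"rz":0,"gripper":255},{"dx":0,"dy":0,"dz":0.03,"rx":0,"ry":0,"rz":0,"gripper":255},{"dx":0,"dy":0,"dz":0.03,"rx":0,"ry":0,"rz":0,"gripper":255},{"dx":0,"dy":0,"dz":0,"rx":0,"ry":0,"rz":0,"gripper":255},{"dx":0,"dy":0,"dz":0,"rx":0,"ry":0,"rz":0,"gripper":255}]}}

```text
time_s: 16.75
eef_pos: [0.4707, -0.2938, 0.0626]
eef_rot: [0.707, 0.707, -0.0, -0.002]
ft_force: [0.7, -0.1, -0.0]
width: 0.0176
```

```bash
python3 - <<'E'
from loc import *
s=arm.get_state();print(s["eef_pos"],s["width"],s["ft_force"])
im=arm.snapshot("wrist");cv2.imwrite("pics/o.png",im[:,:,::-1])
E
```

```text
[ 0.4707 -0.2938  0.0626] 0.017620133925893407 [ 0.674  -0.1166 -0.0208]
```

View pics/o.png

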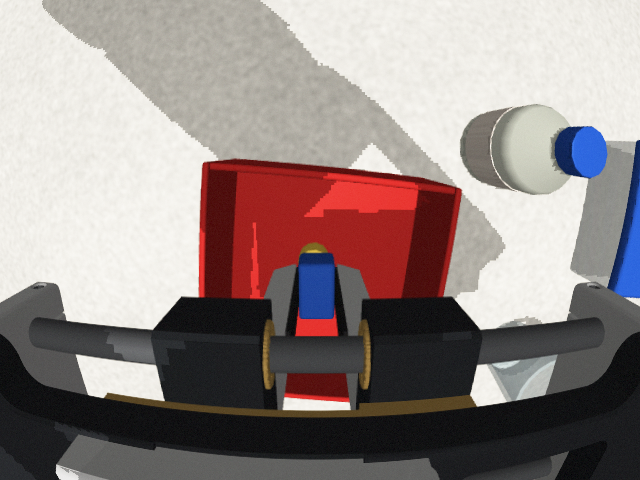

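{"api": "play_rows", "payload": {"steps": [{"dx":0,"dy":0,"dz":0,"rx":0,"ry":0,"rz":0,"gripper":150},{"dx":0,"dy":0,"dz":0,"rx":0,"ry":0,"rz":0,"gripper":150},{"dx":0,"dy":0,"dz":0,"rx":0,"ry":0,"rz":0,"gripper":150},{"dx":0,"dy":0,"dz":0,"rx":0,"ry":0,"rz":0,"gripper":150},{"dx":0,"dy":0,"dz":-0.045,"rx":0,"ry":0,"rz":0,"gripper":150},{"dx":0,"dy":0,"dz":-0.045,"rx":0,"ry":0,"rz":0,"gripper":150},{"dx":0,"dy":0,"dz":-0.03,"rx":0,"ry":0,"rz":0,"gripper":150},{"dx":0.04,"dy":0.01,"dz":0,"rx":0,"ry":0,"rz":0,"gripper":150},{"dx":0.04,"dy":0.01,"dz":0,"rx":0,"ry":0,"rz":0,"gripper":150},{"dx":0.05,"dy":0.01,"dz":0,"rx":0,"ry":0,"rz":0,"gripper":150},{"dx":0.05,"dy":0.01,"dz":0,"rx":0,"ry":0,"rz":0,"gripper":150},{"dx":0.05,"dy":0.02,"dz":0,"rx":0,"ry":0,"rz":0,"gripper":150},{"dx":0.05,"dy":0.02,"dz":0,"rx":0,"ry":0,"rz":0,"gripper":150},{"dx":0,"dy":0,"dz":0,"rx":0,"ry":0,"rz":0,"gripper":150},{"dx":0,"dy":0,"dz":0,"rx":0,"ry":0,"rz":0,"gripper":150}]}}

```text
time_s: 18.3
eef_pos: [0.5482, -0.0232, 0.1836]
eef_rot: [0.706, 0.708, -0.0, 0.0]
ft_force: [0.6, -0.7, -0.2]
width: 0.0385
```

```bash
python3 - <<'E'
from loc import *
s=arm.get_state();C=cam("wrist",s);im=arm.snapshot("wrist");print(s["eef_pos"],s["width"],s["ft_force"],"cam",C[2])
cv2.imwrite("pics/p.png",im[:,:,::-1])
sc=arm.snapshot("scene");cv2.imwrite("pics/p2.png",sc[:,:,::-1])
si=arm.snapshot("side");cv2.imwrite("pics/p3.png",cv2.resize(si[120:320,200:450],None,fx=3,fy=3)[:,:,::-1])
E
```

```text
[ 0.5482 -0.0232  0.1836] 0.0384883707179066 [ 0.6164 -0.702  -0.2432] cam [0.5485 0.0431 0.3911]
```

View pics/p.png

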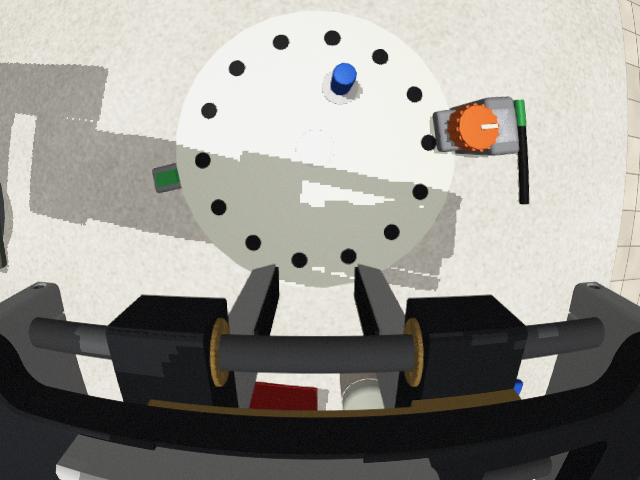

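View pics/p2.png

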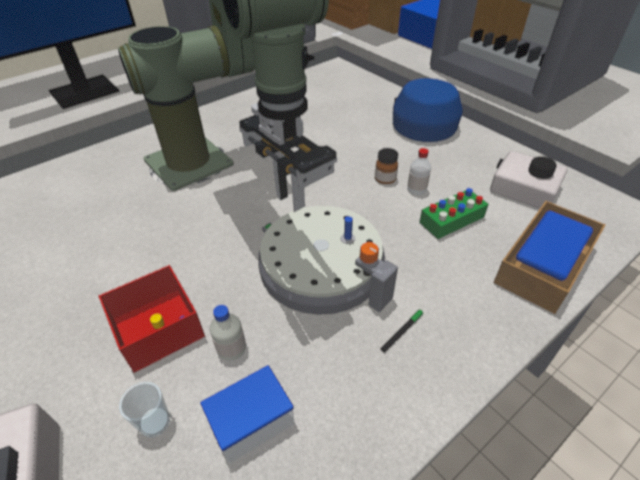

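View pics/p3.png

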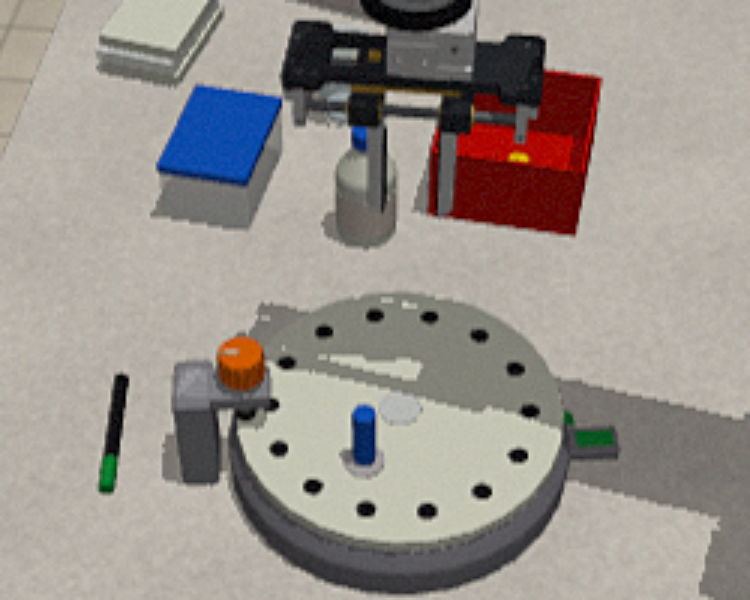

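```bash
python3 - <<'E'
from loc import *
from scipy.optimize import least_squares
ps=[];
for k in range(4):
    s=arm.get_state();C=cam("wrist",s);im=arm.snapshot("wrist")
    gray=cv2.cvtColor(im,cv2.COLOR_RGB2GRAY)
    hs=[]
    m=cv2.inRange(gray,0,60)
    n,l,st,ce=cv2.connectedComponentsWithStats(m)
    for i in range(1,n):
        if 90<st[i,4]<400 and abs(st[i,2]-st[i,3])<5 and st[i,3]<25: hs.append(at(C,ce[i],.06)[:2])
    P=np.array(hs)
    P=P[np.hypot(P[:,0]-.547,P[:,1]-.046)<.13]
    f=least_squares(lambda q:np.hypot(P[:,0]-q[0],P[:,1]-q[1])-q[2],[.545,.045,.1],loss="soft_l1",f_scale=.001)
    print(s["eef_pos"],len(P),f.x,abs(f.fun).max())
P=col(C,im,"handle",.118,(320,50,370,110),(105,100,40),(128,255,255))
P=col(C,im,"knob",.133,(430,90,510,160),(5,150,80),(18,255,255))
P=col(C,im,"hm",.012,(150,160,185,195),(50,60,40),(85,255,255))
E
```

```text
[ 0.5478 -0.0255  0.1835] 14 [0.5468 0.0451 0.1031] 0.04307569583654961
[ 0.5478 -0.0257  0.1835] 13 [0.5468 0.0453 0.1032] 0.000116955296432672
[ 0.5478 -0.0257  0.1835] 13 [0.5468 0.0453 0.1032] 0.00016632874839127287
[ 0.5479 -0.0256  0.1836] 13 [0.5469 0.0453 0.1032] 0.00013175449891736357
handle 82 [0.559  0.0851] [0.5766 0.109 ] [0.5678 0.0971] ((567.7747802734375, 96.86825561523438), (25.06512451171875, 16.737852096557617), 79.03848266601562)
knob 194 [0.6416 0.0474] [0.6836 0.0829] [0.6626 0.0652] ((662.5932006835938, 65.1439437866211), (41.87698745727539, 35.57627487182617), 0.3153250515460968)
hm 70 [0.3729 0.0084] [0.4016 0.0282] [0.3873 0.0183] ((387.09564208984375, 18.486717224121094), (28.26595687866211, 16.843006134033203), 10.546356201171875)
```

{"api": "play_rows", "payload": {"steps": [{"dx":0.03,"dy":0.005,"dz":0,"rx":0,"ry":0,"rz":0,"gripper":130},{"dx":0.03,"dy":0.005,"dz":0,"rx":0,"ry":0,"rz":0,"gripper":130},{"dx":0.03,"dy":0.005,"dz":0,"rx":0,"ry":0,"rz":0,"gripper":130},{"dx":0.03,"dy":0.005,"dz":0,"rx":0,"ry":0,"rz":0,"gripper":130},{"dx":0.007,"dy":0.001,"dz":0,"rx":0,"ry":0,"rz":0,"gripper":130},{"dx":0,"dy":0,"dz":0.02,"rx":0,"ry":0,"rz":0,"gripper":130},{"dx":0,"dy":0,"dz":0.02,"rx":0,"ry":0,"rz":0,"gripper":130},{"dx":0,"dy":0,"dz":0,"rx":0,"ry":0,"rz":0,"gripper":130},{"dx":0,"dy":0,"dz":0,"rx":0,"ry":0,"rz":0,"gripper":130}]}}

```text
time_s: 19.55
eef_pos: [0.5689, 0.1018, 0.1434]
eef_rot: [0.708, 0.707, -0.0, -0.0]
ft_force: [0.4, -0.6, 0.1]
width: 0.0462
```

```bash
python3 - <<'E'
from loc import *
s=arm.get_state();C=cam("wrist",s);im=arm.snapshot("wrist");print(s["eef_pos"],s["width"])
P=col(C,im,"handle",.118,(250,180,380,330),(105,100,40),(128,255,255))
cv2.imwrite("pics/q.png",cv2.resize(im[150:330,200:440],None,fx=3,fy=3)[:,:,::-1])
E
```

```text
[0.5689 0.1018 0.1434] 0.04623375954173747
handle 100 [0.5604 0.0935] [0.5768 0.1203] [0.5686 0.1069] ((568.61181640625, 106.87303924560547), (16.339317321777344, 26.828811645507812), 0.008391540497541428)
```

View pics/q.png

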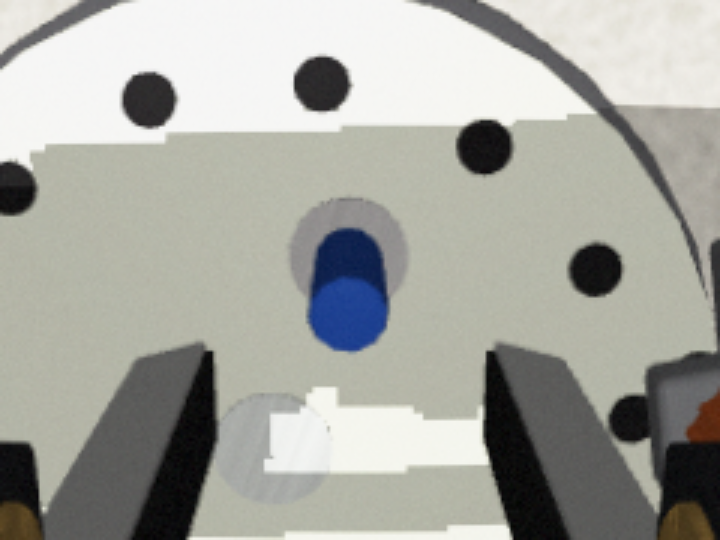

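{"api": "play_rows", "payload": {"steps": [{"dx":0,"dy":0,"dz":0.02,"rx":0,"ry":0,"rz":0,"gripper":130},{"dx":0,"dy":0,"dz":0.02,"rx":0,"ry":0,"rz":0,"gripper":130},{"dx":0,"dy":0,"dz":0.02,"rx":0,"ry":0,"rz":0,"gripper":130},{"dx":0,"dy":0,"dz":0.02,"rx":0,"ry":0,"rz":0,"gripper":130},{"dx":0,"dy":0,"dz":0,"rx":0,"ry":0,"rz":0,"gripper":130},{"dx":0,"dy":0,"dz":0,"rx":0,"ry":0,"rz":0,"gripper":255},{"dx":0,"dy":0,"dz":0,"rx":0,"ry":0,"rz":0,"gripper":255},{"dx":0,"dy":0,"dz":0,"rx":0,"ry":0,"rz":0,"gripper":255},{"dx":0,"dy":0,"dz":0,"rx":0,"ry":0,"rz":0,"gripper":255},{"dx":0,"dy":0,"dz":0,"rx":0,"ry":0,"rz":0,"gripper":255},{"dx":0,"dy":0,"dz":0,"rx":0,"ry":0,"rz":0,"gripper":255}]}}

```text
time_s: 20.7
eef_pos: [0.5698, 0.1027, 0.0647]
eef_rot: [0.707, 0.707, 0.0, 0.001]
ft_force: [-2.1, -0.4, 5.6]
width: 0.0174
```

```bash
python3 - <<'E'
from h import *
s=arm.get_state();print(s["eef_pos"],s["width"],s["ft_force"],s["ft_torque"],s["joint_positions"])
E
```

```text
[0.5698 0.1027 0.0647] 0.017361965295084495 [-2.0601 -0.4268  5.5694] [-0.1142  0.4237  0.0071] [ 0.0291  0.3288  1.6364 -0.0003  1.1751  0.0291]
```

```bash
python3 - <<'E'
import numpy as np
t0=np.radians(69);r=60
p=np.zeros(2)
for i in range(106):
    a=t0+.06*i; tgt=r*np.array([np.cos(a+.06)-np.cos(t0),np.sin(a+.06)-np.sin(t0)])
    d=np.round(tgt-p,1);p+=d
    print(f"{i}:{np.degrees(a+.06):.0f} dx{d[1]:.1f} dy{d[0]:.1f}",end=" | " if i%4<3 else "\n")
E
```

```text
0:72 dx1.2 dy-3.4 | 1:76 dx1.0 dy-3.5 | 2:79 dx0.7 dy-3.5 | 3:83 dx0.6 dy-3.5
4:86 dx0.4 dy-3.6 | 5:90 dx0.1 dy-3.6 | 6:93 dx-0.1 dy-3.6 | 7:97 dx-0.3 dy-3.6
8:100 dx-0.5 dy-3.6 | 9:103 dx-0.7 dy-3.5 | 10:107 dx-1.0 dy-3.5 | 11:110 dx-1.1 dy-3.4
12:114 dx-1.4 dy-3.3 | 13:117 dx-1.5 dy-3.3 | 14:121 dx-1.8 dy-3.1 | 15:124 dx-1.9 dy-3.1
16:127 dx-2.1 dy-2.9 | 17:131 dx-2.2 dy-2.8 | 18:134 dx-2.5 dy-2.6 | 19:138 dx-2.6 dy-2.5
20:141 dx-2.7 dy-2.4 | 21:145 dx-2.9 dy-2.1 | 22:148 dx-3.0 dy-2.0 | 23:152 dx-3.1 dy-1.8
24:155 dx-3.2 dy-1.7 | 25:158 dx-3.3 dy-1.4 | 26:162 dx-3.4 dy-1.2 | 27:165 dx-3.4 dy-1.0
28:169 dx-3.6 dy-0.8 | 29:172 dx-3.5 dy-0.6 | 30:176 dx-3.6 dy-0.4 | 31:179 dx-3.6 dy-0.2
32:182 dx-3.6 dy0.1 | 33:186 dx-3.6 dy0.2 | 34:189 dx-3.5 dy0.5 | 35:193 dx-3.6 dy0.7
36:196 dx-3.5 dy0.9 | 37:200 dx-3.4 dy1.1 | 38:203 dx-3.3 dy1.3 | 39:207 dx-3.3 dy1.5
40:210 dx-3.2 dy1.7 | 41:213 dx-3.0 dy1.9 | 42:217 dx-3.0 dy2.1 | 43:220 dx-2.8 dy2.2
44:224 dx-2.7 dy2.4 | 45:227 dx-2.5 dy2.6 | 46:231 dx-2.4 dy2.7 | 47:234 dx-2.2 dy2.8
48:237 dx-2.0 dy3.0 | 49:241 dx-1.8 dy3.1 | 50:244 dx-1.7 dy
[... 467 characters left out ...]
23 dx2.8 dy2.3 | 74:327 dx3.0 dy2.0 | 75:330 dx3.0 dy1.9
76:334 dx3.2 dy1.7 | 77:337 dx3.3 dy1.5 | 78:341 dx3.3 dy1.3 | 79:344 dx3.5 dy1.1
80:347 dx3.5 dy0.9 | 81:351 dx3.5 dy0.6 | 82:354 dx3.6 dy0.5 | 83:358 dx3.6 dy0.3
84:361 dx3.6 dy-0.0 | 85:365 dx3.5 dy-0.2 | 86:368 dx3.6 dy-0.4 | 87:372 dx3.6 dy-0.6
88:375 dx3.5 dy-0.8 | 89:378 dx3.4 dy-1.1 | 90:382 dx3.4 dy-1.2 | 91:385 dx3.3 dy-1.4
92:389 dx3.2 dy-1.7 | 93:392 dx3.1 dy-1.8 | 94:396 dx3.0 dy-2.0 | 95:399 dx2.9 dy-2.2
96:402 dx2.7 dy-2.3 | 97:406 dx2.6 dy-2.5 | 98:409 dx2.4 dy-2.7 | 99:413 dx2.3 dy-2.8
100:416 dx2.1 dy-2.9 | 101:420 dx1.9 dy-3.1 | 102:423 dx1.7 dy-3.1 | 103:427 dx1.5 dy-3.3
104:430 dx1.4 dy-3.3 | 105:433 dx1.1 dy-3.5 |
```

{"api": "play_rows", "payload": {"steps": [{"dx":0.0012,"dy":-0.0034,"dz":0,"rx":0,"ry":0,"rz":0,"gripper":255},{"dx":0.001,"dy":-0.0035,"dz":0,"rx":0,"ry":0,"rz":0,"gripper":255}]}}

```text
time_s: 20.9
eef_pos: [0.5638, 0.1048, 0.0647]
eef_rot: [0.707, 0.707, 0.001, 0.001]
ft_force: [0.9, -0.7, 5.6]
width: 0.0171
```

{"api": "play_rows", "payload": {"steps": [{"dx":0.0007,"dy":-0.0035,"dz":0,"rx":0,"ry":0,"rz":0,"gripper":255},{"dx":0.0006,"dy":-0.0035,"dz":0,"rx":0,"ry":0,"rz":0,"gripper":255}]}}

```text
time_s: 21.1
eef_pos: [0.5566, 0.1065, 0.0647]
eef_rot: [0.707, 0.707, 0.001, 0.001]
ft_force: [1.3, -1.5, 5.7]
width: 0.0174
```

{"api": "play_rows", "payload": {"steps": [{"dx":0.0004,"dy":-0.0036,"dz":0,"rx":0,"ry":0,"rz":0,"gripper":255},{"dx":0.0001,"dy":-0.0036,"dz":0,"rx":0,"ry":0,"rz":0,"gripper":255}]}}

```text
time_s: 21.3
eef_pos: [0.5494, 0.1071, 0.0647]
eef_rot: [0.707, 0.707, 0.001, 0.001]
ft_force: [2.0, -0.5, 4.8]
width: 0.0174
```

{"api": "play_rows", "payload": {"steps": [{"dx":-0.0001,"dy":-0.0036,"dz":0,"rx":0,"ry":0,"rz":0,"gripper":255},{"dx":-0.0003,"dy":-0.0036,"dz":0,"rx":0,"ry":0,"rz":0,"gripper":255}]}}

```text
time_s: 21.5
eef_pos: [0.5422, 0.107, 0.0647]
eef_rot: [0.707, 0.707, 0.002, 0.001]
ft_force: [2.2, 0.3, 4.9]
width: 0.0173
```

{"api": "play_rows", "payload": {"steps": [{"dx":-0.0005,"dy":-0.0036,"dz":0,"rx":0,"ry":0,"rz":0,"gripper":255},{"dx":-0.0007,"dy":-0.0035,"dz":0,"rx":0,"ry":0,"rz":0,"gripper":255}]}}

```text
time_s: 21.7
eef_pos: [0.5351, 0.106, 0.0647]
eef_rot: [0.707, 0.707, 0.002, 0.001]
ft_force: [1.3, 0.8, 5.3]
width: 0.0175
```

{"api": "play_rows", "payload": {"steps": [{"dx":-0.001,"dy":-0.0035,"dz":0,"rx":0,"ry":0,"rz":0,"gripper":255},{"dx":-0.0011,"dy":-0.0034,"dz":0,"rx":0,"ry":0,"rz":0,"gripper":255}]}}

```text
time_s: 21.9
eef_pos: [0.5281, 0.1041, 0.0647]
eef_rot: [0.707, 0.707, 0.002, 0.001]
ft_force: [1.1, 1.6, 5.5]
width: 0.0173
```

{"api": "play_rows", "payload": {"steps": [{"dx":-0.0014,"dy":-0.0033,"dz":0,"rx":0,"ry":0,"rz":0,"gripper":255},{"dx":-0.0015,"dy":-0.0033,"dz":0,"rx":0,"ry":0,"rz":0,"gripper":255}]}}

```text
time_s: 22.1
eef_pos: [0.5213, 0.1014, 0.0647]
eef_rot: [0.707, 0.707, 0.002, 0.0]
ft_force: [0.6, 1.5, 6.5]
width: 0.0175
```

{"api": "play_rows", "payload": {"steps": [{"dx":-0.0018,"dy":-0.0031,"dz":0,"rx":0,"ry":0,"rz":0,"gripper":255},{"dx":-0.0019,"dy":-0.0031,"dz":0,"rx":0,"ry":0,"rz":0,"gripper":255}]}}

```text
time_s: 22.3
eef_pos: [0.515, 0.0978, 0.0647]
eef_rot: [0.707, 0.707, 0.002, 0.0]
ft_force: [0.4, 2.2, 6.6]
width: 0.0175
```

{"api": "play_rows", "payload": {"steps": [{"dx":-0.0021,"dy":-0.0029,"dz":0,"rx":0,"ry":0,"rz":0,"gripper":255},{"dx":-0.0022,"dy":-0.0028,"dz":0,"rx":0,"ry":0,"rz":0,"gripper":255}]}}

```text
time_s: 22.5
eef_pos: [0.5091, 0.0936, 0.0647]
eef_rot: [0.707, 0.707, 0.002, -0.0]
ft_force: [-0.4, 2.5, 6.5]
width: 0.0173
```

{"api": "play_rows", "payload": {"steps": [{"dx":-0.0025,"dy":-0.0026,"dz":0,"rx":0,"ry":0,"rz":0,"gripper":255},{"dx":-0.0026,"dy":-0.0025,"dz":0,"rx":0,"ry":0,"rz":0,"gripper":255}]}}

```text
time_s: 22.7
eef_pos: [0.5037, 0.0886, 0.0647]
eef_rot: [0.707, 0.707, 0.002, -0.0]
ft_force: [-0.6, 2.4, 7.2]
width: 0.017
```

{"api": "play_rows", "payload": {"steps": [{"dx":-0.0027,"dy":-0.0024,"dz":0,"rx":0,"ry":0,"rz":0,"gripper":255},{"dx":-0.0029,"dy":-0.0021,"dz":0,"rx":0,"ry":0,"rz":0,"gripper":255}]}}

```text
time_s: 22.9
eef_pos: [0.499, 0.0831, 0.0647]
eef_rot: [0.707, 0.707, 0.001, -0.001]
ft_force: [-1.8, 2.9, 7.4]
width: 0.0172
```

{"api": "play_rows", "payload": {"steps": [{"dx":-0.003,"dy":-0.002,"dz":0,"rx":0,"ry":0,"rz":0,"gripper":255},{"dx":-0.0031,"dy":-0.0018,"dz":0,"rx":0,"ry":0,"rz":0,"gripper":255}]}}

```text
time_s: 23.1
eef_pos: [0.495, 0.0769, 0.0647]
eef_rot: [0.707, 0.707, 0.001, -0.001]
ft_force: [-2.0, 2.8, 8.6]
width: 0.0173
```

{"api": "play_rows", "payload": {"steps": [{"dx":-0.0032,"dy":-0.0017,"dz":0,"rx":0,"ry":0,"rz":0,"gripper":255},{"dx":-0.0033,"dy":-0.0014,"dz":0,"rx":0,"ry":0,"rz":0,"gripper":255}]}}

```text
time_s: 23.3
eef_pos: [0.4917, 0.0703, 0.0647]
eef_rot: [0.707, 0.707, 0.001, -0.001]
ft_force: [-2.0, 2.7, 9.3]
width: 0.0173
```

{"api": "play_rows", "payload": {"steps": [{"dx":-0.0034,"dy":-0.0012,"dz":0,"rx":0,"ry":0,"rz":0,"gripper":255},{"dx":-0.0034,"dy":-0.001,"dz":0,"rx":0,"ry":0,"rz":0,"gripper":255}]}}

```text
time_s: 23.5
eef_pos: [0.4893, 0.0634, 0.0647]
eef_rot: [0.707, 0.707, 0.001, -0.001]
ft_force: [-2.4, 2.5, 10.6]
width: 0.0172
```

{"api": "play_rows", "payload": {"steps": [{"dx":-0.0036,"dy":-0.0008,"dz":-0.0003,"rx":0,"ry":0,"rz":0,"gripper":255},{"dx":-0.0035,"dy":-0.0006,"dz":-0.0003,"rx":0,"ry":0,"rz":0,"gripper":255}]}}

```text
time_s: 23.7
eef_pos: [0.4877, 0.0561, 0.0647]
eef_rot: [0.707, 0.707, 0.001, -0.001]
ft_force: [-1.9, 2.4, 5.5]
width: 0.0173
```

{"api": "play_rows", "payload": {"steps": [{"dx":-0.0036,"dy":-0.0004,"dz":-0.0003,"rx":0,"ry":0,"rz":0,"gripper":255},{"dx":-0.0036,"dy":-0.0002,"dz":0,"rx":0,"ry":0,"rz":0,"gripper":255}]}}

```text
time_s: 23.9
eef_pos: [0.487, 0.0486, 0.0647]
eef_rot: [0.707, 0.707, 0.0, -0.001]
ft_force: [-2.3, 1.6, 6.0]
width: 0.0174
```

{"api": "play_rows", "payload": {"steps": [{"dx":-0.0036,"dy":0.0001,"dz":0,"rx":0,"ry":0,"rz":0,"gripper":255},{"dx":-0.0036,"dy":0.0002,"dz":0,"rx":0,"ry":0,"rz":0,"gripper":255}]}}

```text
time_s: 24.1
eef_pos: [0.4873, 0.0413, 0.0647]
eef_rot: [0.707, 0.707, 0.0, -0.001]
ft_force: [-2.7, 1.0, 7.0]
width: 0.0174
```

{"api": "play_rows", "payload": {"steps": [{"dx":-0.0035,"dy":0.0005,"dz":0,"rx":0,"ry":0,"rz":0,"gripper":255},{"dx":-0.0036,"dy":0.0007,"dz":0,"rx":0,"ry":0,"rz":0,"gripper":255}]}}

```text
time_s: 24.3
eef_pos: [0.4884, 0.0341, 0.0647]
eef_rot: [0.707, 0.707, -0.0, -0.001]
ft_force: [-1.4, 1.8, 6.5]
width: 0.0172
```

{"api": "play_rows", "payload": {"steps": [{"dx":-0.0035,"dy":0.0009,"dz":0,"rx":0,"ry":0,"rz":0,"gripper":255},{"dx":-0.0034,"dy":0.0011,"dz":0,"rx":0,"ry":0,"rz":0,"gripper":255}]}}

```text
time_s: 24.5
eef_pos: [0.4905, 0.0271, 0.0647]
eef_rot: [0.707, 0.707, -0.0, -0.001]
ft_force: [-1.8, 0.4, 6.1]
width: 0.0174
```

{"api": "play_rows", "payload": {"steps": [{"dx":-0.0033,"dy":0.0013,"dz":0,"rx":0,"ry":0,"rz":0,"gripper":255},{"dx":-0.0033,"dy":0.0015,"dz":0,"rx":0,"ry":0,"rz":0,"gripper":255}]}}

```text
time_s: 24.7
eef_pos: [0.4933, 0.0204, 0.0647]
eef_rot: [0.707, 0.707, -0.0, -0.001]
ft_force: [-1.9, 0.3, 6.0]
width: 0.0176
```

{"api": "play_rows", "payload": {"steps": [{"dx":-0.0032,"dy":0.0017,"dz":0,"rx":0,"ry":0,"rz":0,"gripper":255},{"dx":-0.003,"dy":0.0019,"dz":0,"rx":0,"ry":0,"rz":0,"gripper":255}]}}

```text
time_s: 24.9
eef_pos: [0.4969, 0.0141, 0.0647]
eef_rot: [0.707, 0.707, -0.0, -0.001]
ft_force: [-1.8, 1.7, 6.4]
width: 0.0172
```

{"api": "play_rows", "payload": {"steps": [{"dx":-0.003,"dy":0.0021,"dz":0,"rx":0,"ry":0,"rz":0,"gripper":255},{"dx":-0.0028,"dy":0.0022,"dz":0,"rx":0,"ry":0,"rz":0,"gripper":255}]}}

```text
time_s: 25.1
eef_pos: [0.5013, 0.0083, 0.0647]
eef_rot: [0.707, 0.707, -0.0, -0.001]
ft_force: [-2.3, 1.1, 7.1]
width: 0.0173
```

{"api": "play_rows", "payload": {"steps": [{"dx":-0.0027,"dy":0.0024,"dz":0,"rx":0,"ry":0,"rz":0,"gripper":255},{"dx":-0.0025,"dy":0.0026,"dz":0,"rx":0,"ry":0,"rz":0,"gripper":255}]}}

```text
time_s: 25.3
eef_pos: [0.5063, 0.003, 0.0647]
eef_rot: [0.707, 0.707, -0.0, -0.001]
ft_force: [-2.0, 0.2, 6.4]
width: 0.0173
```

{"api": "play_rows", "payload": {"steps": [{"dx":-0.0024,"dy":0.0027,"dz":0,"rx":0,"ry":0,"rz":0,"gripper":255},{"dx":-0.0022,"dy":0.0028,"dz":0,"rx":0,"ry":0,"rz":0,"gripper":255}]}}

```text
time_s: 25.5
eef_pos: [0.5119, -0.0016, 0.0647]
eef_rot: [0.707, 0.707, -0.0, -0.0]
ft_force: [-1.5, 0.1, 5.5]
width: 0.0173
```

Nothing up to 234° yet (tangential ~2 N throughout). Continue.

{"api": "play_rows", "payload": {"steps": [{"dx":-0.002,"dy":0.003,"dz":0,"rx":0,"ry":0,"rz":0,"gripper":255},{"dx":-0.0018,"dy":0.0031,"dz":0,"rx":0,"ry":0,"rz":0,"gripper":255}]}}

```text
time_s: 25.7
eef_pos: [0.5181, -0.0054, 0.0647]
eef_rot: [0.707, 0.707, -0.0, -0.0]
ft_force: [-1.5, 0.3, 5.9]
width: 0.0172
```

{"api": "play_rows", "payload": {"steps": [{"dx":-0.0017,"dy":0.0032,"dz":0,"rx":0,"ry":0,"rz":0,"gripper":255},{"dx":-0.0015,"dy":0.0033,"dz":0,"rx":0,"ry":0,"rz":0,"gripper":255}]}}

```text
time_s: 25.9
eef_pos: [0.5246, -0.0085, 0.0647]
eef_rot: [0.707, 0.707, -0.0, -0.0]
ft_force: [-1.5, 0.8, 5.6]
width: 0.0173
```

{"api": "play_rows", "payload": {"steps": [{"dx":-0.0012,"dy":0.0034,"dz":0,"rx":0,"ry":0,"rz":0,"gripper":255},{"dx":-0.0011,"dy":0.0034,"dz":0,"rx":0,"ry":0,"rz":0,"gripper":255}]}}

```text
time_s: 26.1
eef_pos: [0.5314, -0.0108, 0.0647]
eef_rot: [0.707, 0.707, -0.0, -0.0]
ft_force: [-1.6, 0.1, 6.1]
width: 0.0174
```

{"api": "play_rows", "payload": {"steps": [{"dx":-0.0008,"dy":0.0035,"dz":0,"rx":0,"ry":0,"rz":0,"gripper":255},{"dx":-0.0007,"dy":0.0035,"dz":0,"rx":0,"ry":0,"rz":0,"gripper":255}]}}

```text
time_s: 26.3
eef_pos: [0.5365, -0.0119, 0.0647]
eef_rot: [0.707, 0.707, -0.001, -0.002]
ft_force: [-9.0, 1.7, 13.3]
width: 0.017
```

{"api": "play_rows", "payload": {"steps": [{"dx":-0.0004,"dy":0.0036,"dz":0,"rx":0,"ry":0,"rz":0,"gripper":255},{"dx":-0.0002,"dy":0.0036,"dz":0,"rx":0,"ry":0,"rz":0,"gripper":255}]}}

```text
time_s: 26.5
eef_pos: [0.5418, -0.0126, 0.0646]
eef_rot: [0.707, 0.707, -0.003, -0.003]
ft_force: [-10.2, 0.2, 12.5]
width: 0.0173
```

{"api": "play_rows", "payload": {"steps": [{"dx":0,"dy":0.0036,"dz":0,"rx":0,"ry":0,"rz":0,"gripper":255},{"dx":0.0002,"dy":0.0036,"dz":0,"rx":0,"ry":0,"rz":0,"gripper":255}]}}

```text
time_s: 26.7
eef_pos: [0.5523, -0.0127, 0.0647]
eef_rot: [0.707, 0.707, -0.0, -0.001]
ft_force: [-0.9, -0.5, 3.8]
width: 0.0171
```

{"api": "play_rows", "payload": {"steps": [{"dx":0.0005,"dy":0.0036,"dz":0,"rx":0,"ry":0,"rz":0,"gripper":255},{"dx":0.0006,"dy":0.0035,"dz":0,"rx":0,"ry":0,"rz":0,"gripper":255}]}}

```text
time_s: 26.9
eef_pos: [0.5598, -0.0115, 0.0647]
eef_rot: [0.707, 0.707, -0.0, -0.001]
ft_force: [-1.7, 0.9, 5.7]
width: 0.0174
```

{"api": "play_rows", "payload": {"steps": [{"dx":0.0009,"dy":0.0035,"dz":0,"rx":0,"ry":0,"rz":0,"gripper":255},{"dx":0.0011,"dy":0.0034,"dz":0,"rx":0,"ry":0,"rz":0,"gripper":255}]}}

```text
time_s: 27.1
eef_pos: [0.5668, -0.0095, 0.0647]
eef_rot: [0.707, 0.707, -0.0, -0.0]
ft_force: [-1.3, -0.5, 6.4]
width: 0.0174
```

{"api": "play_rows", "payload": {"steps": [{"dx":0.0012,"dy":0.0034,"dz":0,"rx":0,"ry":0,"rz":0,"gripper":255},{"dx":0.0015,"dy":0.0033,"dz":0,"rx":0,"ry":0,"rz":0,"gripper":255}]}}

```text
time_s: 27.3
eef_pos: [0.5734, -0.0068, 0.0648]
eef_rot: [0.707, 0.707, -0.0, -0.001]
ft_force: [-2.1, 0.6, 5.6]
width: 0.0174
```

{"api": "play_rows", "payload": {"steps": [{"dx":0.0017,"dy":0.0032,"dz":0,"rx":0,"ry":0,"rz":0,"gripper":255},{"dx":0.0018,"dy":0.0031,"dz":0,"rx":0,"ry":0,"rz":0,"gripper":255}]}}

```text
time_s: 27.5
eef_pos: [0.5796, -0.0032, 0.0647]
eef_rot: [0.707, 0.707, -0.0, -0.001]
ft_force: [-3.1, 0.6, 5.9]
width: 0.0176
```

{"api": "play_rows", "payload": {"steps": [{"dx":0.0021,"dy":0.0029,"dz":0,"rx":0,"ry":0,"rz":0,"gripper":255},{"dx":0.0022,"dy":0.0029,"dz":0,"rx":0,"ry":0,"rz":0,"gripper":255}]}}

```text
time_s: 27.7
eef_pos: [0.5854, 0.001, 0.0648]
eef_rot: [0.707, 0.707, -0.0, -0.001]
ft_force: [-3.7, -0.8, 6.3]
width: 0.0175
```

{"api": "play_rows", "payload": {"steps": [{"dx":0.0024,"dy":0.0027,"dz":0,"rx":0,"ry":0,"rz":0,"gripper":255},{"dx":0.0025,"dy":0.0025,"dz":0,"rx":0,"ry":0,"rz":0,"gripper":255}]}}

```text
time_s: 27.9
eef_pos: [0.5905, 0.0058, 0.0647]
eef_rot: [0.707, 0.707, -0.0, -0.001]
ft_force: [-2.5, -0.7, 6.0]
width: 0.0171
```

{"api": "play_rows", "payload": {"steps": [{"dx":0.0027,"dy":0.0024,"dz":0,"rx":0,"ry":0,"rz":0,"gripper":255},{"dx":0.0028,"dy":0.0023,"dz":0,"rx":0,"ry":0,"rz":0,"gripper":255}]}}

```text
time_s: 28.1
eef_pos: [0.5951, 0.0113, 0.0647]
eef_rot: [0.707, 0.707, -0.0, -0.001]
ft_force: [-1.8, 0.9, 6.1]
width: 0.017
```

{"api": "play_rows", "payload": {"steps": [{"dx":-0.0028,"dy":-0.0023,"dz":0,"rx":0,"ry":0,"rz":0,"gripper":255},{"dx":-0.0027,"dy":-0.0024,"dz":0,"rx":0,"ry":0,"rz":0,"gripper":255},{"dx":-0.0025,"dy":-0.0025,"dz":0,"rx":0,"ry":0,"rz":0,"gripper":255},{"dx":-0.0024,"dy":-0.0027,"dz":0,"rx":0,"ry":0,"rz":0,"gripper":255},{"dx":-0.0022,"dy":-0.0029,"dz":0,"rx":0,"ry":0,"rz":0,"gripper":255},{"dx":-0.0021,"dy":-0.0029,"dz":0,"rx":0,"ry":0,"rz":0,"gripper":255},{"dx":-0.0018,"dy":-0.0031,"dz":0,"rx":0,"ry":0,"rz":0,"gripper":255},{"dx":-0.0017,"dy":-0.0032,"dz":0,"rx":0,"ry":0,"rz":0,"gripper":255},{"dx":-0.0015,"dy":-0.0033,"dz":0,"rx":0,"ry":0,"rz":0,"gripper":255},{"dx":-0.0012,"dy":-0.0034,"dz":0,"rx":0,"ry":0,"rz":0,"gripper":255},{"dx":-0.0011,"dy":-0.0034,"dz":0,"rx":0,"ry":0,"rz":0,"gripper":255},{"dx":-0.0009,"dy":-0.0035,"dz":0,"rx":0,"ry":0,"rz":0,"gripper":255}]}}

```text
time_s: 29.3
eef_pos: [0.5604, -0.0115, 0.0648]
eef_rot: [0.707, 0.707, 0.001, 0.0]
ft_force: [0.9, 4.8, 5.3]
width: 0.0174
```

{"api": "play_rows", "payload": {"steps": [{"dx":-0.0003,"dy":-0.0015,"dz":0,"rx":0,"ry":0,"rz":0,"gripper":255},{"dx":-0.0003,"dy":-0.0015,"dz":0,"rx":0,"ry":0,"rz":0,"gripper":255}]}}

```text
time_s: 29.5
eef_pos: [0.5574, -0.0121, 0.0647]
eef_rot: [0.707, 0.707, 0.001, 0.0]
ft_force: [0.4, 3.3, 4.5]
width: 0.0175
```

{"api": "play_rows", "payload": {"steps": [{"dx":-0.0002,"dy":-0.0015,"dz":0,"rx":0,"ry":0,"rz":0,"gripper":255}]}}

```text
time_s: 29.6
eef_pos: [0.556, -0.0123, 0.0647]
eef_rot: [0.707, 0.707, 0.001, 0.0]
ft_force: [0.3, 3.7, 4.9]
width: 0.0169
```

{"api": "play_rows", "payload": {"steps": [{"dx":-0.0002,"dy":-0.0015,"dz":0,"rx":0,"ry":0,"rz":0,"gripper":255}]}}

```text
time_s: 29.7
eef_pos: [0.5546, -0.0125, 0.0648]
eef_rot: [0.707, 0.707, 0.001, 0.0]
ft_force: [1.4, 3.4, 4.4]
width: 0.0172
```

{"api": "play_rows", "payload": {"steps": [{"dx":-0.0001,"dy":-0.0015,"dz":0,"rx":0,"ry":0,"rz":0,"gripper":255}]}}

```text
time_s: 29.8
eef_pos: [0.5531, -0.0127, 0.0648]
eef_rot: [0.707, 0.707, 0.001, 0.0]
ft_force: [1.3, 2.6, 4.4]
width: 0.0176
```

{"api": "play_rows", "payload": {"steps": [{"dx":-0.0001,"dy":-0.0015,"dz":0,"rx":0,"ry":0,"rz":0,"gripper":255}]}}

```text
time_s: 29.9
eef_pos: [0.5516, -0.0128, 0.0647]
eef_rot: [0.707, 0.707, 0.001, 0.0]
ft_force: [0.9, 3.3, 4.6]
width: 0.0172
```

{"api": "play_rows", "payload": {"steps": [{"dx":-0.0001,"dy":-0.0015,"dz":0,"rx":0,"ry":0,"rz":0,"gripper":255}]}}

```text
time_s: 30.0
eef_pos: [0.5501, -0.0129, 0.0647]
eef_rot: [0.707, 0.707, 0.001, 0.0]
ft_force: [1.6, 3.3, 4.9]
width: 0.0175
```

{"api": "play_rows", "payload": {"steps": [{"dx":0,"dy":-0.0015,"dz":0,"rx":0,"ry":0,"rz":0,"gripper":255}]}}

```text
time_s: 30.1
eef_pos: [0.5487, -0.013, 0.0648]
eef_rot: [0.707, 0.707, 0.001, 0.0]
ft_force: [1.4, 2.6, 4.8]
width: 0.0173
```

{"api": "play_rows", "payload": {"steps": [{"dx":0,"dy":-0.0015,"dz":0,"rx":0,"ry":0,"rz":0,"gripper":255}]}}

```text
time_s: 30.2
eef_pos: [0.5478, -0.013, 0.0648]
eef_rot: [0.707, 0.707, 0.001, 0.001]
ft_force: [4.4, 3.7, 2.4]
width: 0.0174
```

{"api": "play_rows", "payload": {"steps": [{"dx":0,"dy":-0.0015,"dz":0,"rx":0,"ry":0,"rz":0,"gripper":255}]}}

```text
time_s: 30.3
eef_pos: [0.5474, -0.013, 0.0648]
eef_rot: [0.707, 0.707, 0.002, 0.002]
ft_force: [7.5, 3.8, -0.1]
width: 0.017
```

{"api": "play_rows", "payload": {"steps": [{"dx":0.0001,"dy":-0.0015,"dz":0,"rx":0,"ry":0,"rz":0,"gripper":255}]}}

```text
time_s: 30.4
eef_pos: [0.547, -0.013, 0.0648]
eef_rot: [0.707, 0.707, 0.003, 0.003]
ft_force: [8.8, 4.4, -1.7]
width: 0.0174
```

{"api": "play_rows", "payload": {"steps": [{"dx":0.0001,"dy":-0.0015,"dz":0,"rx":0,"ry":0,"rz":0,"gripper":255}]}}

```text
time_s: 30.5
eef_pos: [0.5459, -0.013, 0.0648]
eef_rot: [0.707, 0.707, 0.003, 0.003]
ft_force: [10.5, 3.8, -1.8]
width: 0.0174
```

{"api": "play_rows", "payload": {"steps": [{"dx":0.0002,"dy":-0.0015,"dz":0,"rx":0,"ry":0,"rz":0,"gripper":255}]}}

```text
time_s: 30.6
eef_pos: [0.5448, -0.013, 0.0648]
eef_rot: [0.707, 0.707, 0.003, 0.003]
ft_force: [10.7, 3.2, -3.3]
width: 0.0169
```

{"api": "play_rows", "payload": {"steps": [{"dx":0.0002,"dy":-0.0015,"dz":0,"rx":0,"ry":0,"rz":0,"gripper":255}]}}

```text
time_s: 30.7
eef_pos: [0.5435, -0.0129, 0.0648]
eef_rot: [0.707, 0.707, 0.003, 0.003]
ft_force: [10.9, 3.3, -3.8]
width: 0.0172
```

{"api": "play_rows", "payload": {"steps": [{"dx":0.0003,"dy":-0.0015,"dz":0,"rx":0,"ry":0,"rz":0,"gripper":255}]}}

```text
time_s: 30.8
eef_pos: [0.5419, -0.0128, 0.0648]
eef_rot: [0.707, 0.707, 0.003, 0.004]
ft_force: [10.6, 2.5, -3.1]
width: 0.0171
```

{"api": "play_rows", "payload": {"steps": [{"dx":0.0003,"dy":-0.0015,"dz":0,"rx":0,"ry":0,"rz":0,"gripper":255}]}}

```text
time_s: 30.9
eef_pos: [0.5401, -0.0126, 0.0648]
eef_rot: [0.707, 0.707, 0.003, 0.003]
ft_force: [7.9, 1.0, -1.6]
width: 0.0174
```

{"api": "play_rows", "payload": {"steps": [{"dx":0.0003,"dy":-0.0015,"dz":0,"rx":0,"ry":0,"rz":0,"gripper":255}]}}

```text
time_s: 31.0
eef_pos: [0.538, -0.0123, 0.0648]
eef_rot: [0.707, 0.707, 0.002, 0.003]
ft_force: [7.1, 1.7, 0.1]
width: 0.0177
```

{"api": "play_rows", "payload": {"steps": [{"dx":0.0003,"dy":-0.0015,"dz":0,"rx":0,"ry":0,"rz":0,"gripper":255}]}}

```text
time_s: 31.1
eef_pos: [0.5355, -0.0119, 0.0648]
eef_rot: [0.707, 0.707, 0.001, 0.002]
ft_force: [3.8, 3.2, 3.5]
width: 0.0172
```

{"api": "play_rows", "payload": {"steps": [{"dx":0.0004,"dy":-0.0015,"dz":0,"rx":0,"ry":0,"rz":0,"gripper":255}]}}

```text
time_s: 31.2
eef_pos: [0.5324, -0.0112, 0.0647]
eef_rot: [0.707, 0.707, 0.0, 0.001]
ft_force: [2.4, 4.0, 4.2]
width: 0.0173
```

{"api": "play_rows", "payload": {"steps": [{"dx":0.0004,"dy":-0.0015,"dz":0,"rx":0,"ry":0,"rz":0,"gripper":255}]}}

```text
time_s: 31.3
eef_pos: [0.5306, -0.0107, 0.0647]
eef_rot: [0.707, 0.707, 0.0, 0.0]
ft_force: [2.1, 2.8, 5.4]
width: 0.0172
```

{"api": "play_rows", "payload": {"steps": [{"dx":-0.0004,"dy":0.0015,"dz":0,"rx":0,"ry":0,"rz":0,"gripper":255}]}}

```text
time_s: 31.4
eef_pos: [0.5309, -0.0108, 0.0647]
eef_rot: [0.707, 0.707, -0.0, -0.001]
ft_force: [-1.7, 3.5, 7.4]
width: 0.0172
```

{"api": "play_rows", "payload": {"steps": [{"dx":-0.0004,"dy":0.0015,"dz":0,"rx":0,"ry":0,"rz":0,"gripper":255}]}}

```text
time_s: 31.5
eef_pos: [0.5324, -0.0112, 0.0647]
eef_rot: [0.707, 0.707, -0.0, -0.001]
ft_force: [-1.7, 2.2, 7.3]
width: 0.0172
```

{"api": "play_rows", "payload": {"steps": [{"dx":-0.0003,"dy":0.0015,"dz":0,"rx":0,"ry":0,"rz":0,"gripper":255}]}}

```text
time_s: 31.6
eef_pos: [0.5339, -0.0116, 0.0647]
eef_rot: [0.707, 0.707, -0.001, -0.001]
ft_force: [0.2, 3.1, 7.4]
width: 0.0175
```

{"api": "play_rows", "payload": {"steps": [{"dx":-0.0003,"dy":0.0015,"dz":0,"rx":0,"ry":0,"rz":0,"gripper":255}]}}

```text
time_s: 31.7
eef_pos: [0.5353, -0.0119, 0.0647]
eef_rot: [0.707, 0.707, -0.001, -0.001]
ft_force: [-1.2, 2.6, 7.2]
width: 0.0176
```

{"api": "play_rows", "payload": {"steps": [{"dx":-0.0003,"dy":0.0015,"dz":0,"rx":0,"ry":0,"rz":0,"gripper":255}]}}

```text
time_s: 31.8
eef_pos: [0.5358, -0.012, 0.0646]
eef_rot: [0.707, 0.707, -0.001, -0.002]
ft_force: [-4.7, 2.7, 11.5]
width: 0.0172
```

{"api": "play_rows", "payload": {"steps": [{"dx":-0.0003,"dy":0.0015,"dz":0,"rx":0,"ry":0,"rz":0,"gripper":255}]}}

```text
time_s: 31.9
eef_pos: [0.5362, -0.0121, 0.0646]
eef_rot: [0.707, 0.707, -0.002, -0.003]
ft_force: [-6.7, 4.5, 13.3]
width: 0.0173
```

{"api": "play_rows", "payload": {"steps": [{"dx":-0.0002,"dy":0.0015,"dz":0,"rx":0,"ry":0,"rz":0,"gripper":255}]}}

```text
time_s: 32.0
eef_pos: [0.5368, -0.0121, 0.0646]
eef_rot: [0.707, 0.707, -0.003, -0.003]
ft_force: [-7.6, 4.1, 14.8]
width: 0.0175
```

{"api": "play_rows", "payload": {"steps": [{"dx":-0.0002,"dy":0.0015,"dz":0,"rx":0,"ry":0,"rz":0,"gripper":255}]}}

```text
time_s: 32.1
eef_pos: [0.5378, -0.0123, 0.0646]
eef_rot: [0.707, 0.707, -0.003, -0.004]
ft_force: [-9.8, 4.0, 16.2]
width: 0.0169
```

{"api": "play_rows", "payload": {"steps": [{"dx":-0.0001,"dy":0.0015,"dz":0,"rx":0,"ry":0,"rz":0,"gripper":255}]}}

```text
time_s: 32.2
eef_pos: [0.539, -0.0125, 0.0646]
eef_rot: [0.707, 0.707, -0.003, -0.004]
ft_force: [-10.0, 3.9, 16.0]
width: 0.0177
```

{"api": "play_rows", "payload": {"steps": [{"dx":-0.0001,"dy":0.0015,"dz":0,"rx":0,"ry":0,"rz":0,"gripper":255}]}}

```text
time_s: 32.3
eef_pos: [0.5404, -0.0126, 0.0646]
eef_rot: [0.707, 0.707, -0.003, -0.004]
ft_force: [-9.8, 4.4, 16.8]
width: 0.0175
```

{"api": "play_rows", "payload": {"steps": [{"dx":0,"dy":0.0015,"dz":0,"rx":0,"ry":0,"rz":0,"gripper":255}]}}

```text
time_s: 32.4
eef_pos: [0.542, -0.0128, 0.0646]
eef_rot: [0.707, 0.707, -0.003, -0.004]
ft_force: [-10.2, 2.9, 15.8]
width: 0.0176
```

{"api": "play_rows", "payload": {"steps": [{"dx":0,"dy":0.0015,"dz":0,"rx":0,"ry":0,"rz":0,"gripper":255}]}}

```text
time_s: 32.5
eef_pos: [0.5439, -0.0129, 0.0646]
eef_rot: [0.707, 0.707, -0.003, -0.003]
ft_force: [-7.4, 2.6, 14.6]
width: 0.0171
```

{"api": "play_rows", "payload": {"steps": [{"dx":0,"dy":0.0015,"dz":0,"rx":0,"ry":0,"rz":0,"gripper":255}]}}

```text
time_s: 32.6
eef_pos: [0.5462, -0.013, 0.0646]
eef_rot: [0.707, 0.707, -0.003, -0.003]
ft_force: [-6.1, 3.1, 11.4]
width: 0.0174
```

{"api": "play_rows", "payload": {"steps": [{"dx":0.0001,"dy":0.0015,"dz":0,"rx":0,"ry":0,"rz":0,"gripper":255}]}}

```text
time_s: 32.7
eef_pos: [0.549, -0.013, 0.0647]
eef_rot: [0.707, 0.707, -0.001, -0.002]
ft_force: [-1.6, 3.4, 7.2]
width: 0.0175
```

{"api": "play_rows", "payload": {"steps": [{"dx":0.0001,"dy":0.0015,"dz":0,"rx":0,"ry":0,"rz":0,"gripper":255}]}}

```text
time_s: 32.8
eef_pos: [0.5514, -0.0128, 0.0647]
eef_rot: [0.707, 0.707, -0.001, -0.001]
ft_force: [-2.6, 4.0, 9.0]
width: 0.0174
```

{"api": "play_rows", "payload": {"steps": [{"dx":0.0001,"dy":0.0015,"dz":0,"rx":0,"ry":0,"rz":0,"gripper":255}]}}

```text
time_s: 32.9
eef_pos: [0.5529, -0.0127, 0.0647]
eef_rot: [0.707, 0.707, -0.001, -0.001]
ft_force: [-0.9, 2.5, 9.0]
width: 0.0174
```

{"api": "play_rows", "payload": {"steps": [{"dx":0.0002,"dy":0.0015,"dz":0,"rx":0,"ry":0,"rz":0,"gripper":255}]}}

```text
time_s: 33.0
eef_pos: [0.5544, -0.0125, 0.0647]
eef_rot: [0.707, 0.707, -0.001, -0.001]
ft_force: [-2.3, 2.2, 9.0]
width: 0.0173
```

{"api": "play_rows", "payload": {"steps": [{"dx":-0.0002,"dy":-0.0018,"dz":-0.0003,"rx":0,"ry":0,"rz":0,"gripper":255},{"dx":-0.0002,"dy":-0.0018,"dz":0,"rx":0,"ry":0,"rz":0,"gripper":255},{"dx":-0.0001,"dy":-0.0018,"dz":0,"rx":0,"ry":0,"rz":0,"gripper":255},{"dx":0,"dy":-0.0018,"dz":0,"rx":0,"ry":0,"rz":0,"gripper":255},{"dx":0,"dy":-0.0018,"dz":0,"rx":0,"ry":0,"rz":0,"gripper":255},{"dx":0,"dy":-0.0018,"dz":0,"rx":0,"ry":0,"rz":0,"gripper":255},{"dx":0,"dy":-0.0018,"dz":0,"rx":0,"ry":0,"rz":0,"gripper":255},{"dx":0.0001,"dy":-0.0018,"dz":0,"rx":0,"ry":0,"rz":0,"gripper":255}]}}

```text
time_s: 33.8
eef_pos: [0.5448, -0.013, 0.0648]
eef_rot: [0.707, 0.707, 0.003, 0.003]
ft_force: [10.5, 4.3, -3.7]
width: 0.0175
```

{"api": "play_rows", "payload": {"steps": [{"dx":0,"dy":0,"dz":0,"rx":0,"ry":0,"rz":0,"gripper":255},{"dx":0,"dy":0,"dz":0,"rx":0,"ry":0,"rz":0,"gripper":255},{"dx":0,"dy":0,"dz":0,"rx":0,"ry":0,"rz":0,"gripper":255}]}}

```text
time_s: 34.1
eef_pos: [0.544, -0.0129, 0.0648]
eef_rot: [0.707, 0.707, 0.002, 0.002]
ft_force: [8.0, 4.6, -1.1]
width: 0.017
```

{"api": "play_rows", "payload": {"steps": [{"dx":0,"dy":-0.001,"dz":0,"rx":0,"ry":0,"rz":0,"gripper":255},{"dx":0,"dy":-0.001,"dz":0,"rx":0,"ry":0,"rz":0,"gripper":255},{"dx":0,"dy":0,"dz":0,"rx":0,"ry":0,"rz":0,"gripper":255},{"dx":0,"dy":0,"dz":0,"rx":0,"ry":0,"rz":0,"gripper":255}]}}

```text
time_s: 34.5
eef_pos: [0.5425, -0.0129, 0.0649]
eef_rot: [0.707, 0.707, 0.003, 0.002]
ft_force: [8.0, 4.1, -1.4]
width: 0.0172
```

{"api": "play_rows", "payload": {"steps": [{"dx":0,"dy":0.001,"dz":0,"rx":0,"ry":0,"rz":0,"gripper":255},{"dx":-0.0005,"dy":0.0005,"dz":0,"rx":0,"ry":0,"rz":0,"gripper":255},{"dx":0,"dy":0,"dz":0,"rx":0,"ry":0,"rz":0,"gripper":255}]}}

```text
time_s: 34.8
eef_pos: [0.5425, -0.0129, 0.0648]
eef_rot: [0.707, 0.707, 0.002, 0.001]
ft_force: [5.4, 5.1, 1.1]
width: 0.017
```

{"api": "play_rows", "payload": {"steps": [{"dx":0.001,"dy":0.001,"dz":0,"rx":0,"ry":0,"rz":0,"gripper":255},{"dx":0.001,"dy":0.001,"dz":0,"rx":0,"ry":0,"rz":0,"gripper":255},{"dx":0,"dy":0,"dz":0,"rx":0,"ry":0,"rz":0,"gripper":255}]}}

```text
time_s: 35.1
eef_pos: [0.5426, -0.0127, 0.0647]
eef_rot: [0.707, 0.707, -0.001, 0.001]
ft_force: [0.8, -1.1, 5.0]
width: 0.0174
```

{"api": "play_rows", "payload": {"steps": [{"dx":0,"dy":0,"dz":0,"rx":0,"ry":0,"rz":0,"gripper":140},{"dx":0,"dy":0,"dz":0,"rx":0,"ry":0,"rz":0,"gripper":140},{"dx":0,"dy":0,"dz":0,"rx":0,"ry":0,"rz":0,"gripper":140},{"dx":0,"dy":0,"dz":0,"rx":0,"ry":0,"rz":0,"gripper":140},{"dx":0,"dy":0,"dz":0,"rx":0,"ry":0,"rz":0,"gripper":140},{"dx":0,"dy":0,"dz":-0.02,"rx":0,"ry":0,"rz":0,"gripper":140},{"dx":0,"dy":0,"dz":-0.02,"rx":0,"ry":0,"rz":0,"gripper":140},{"dx":0,"dy":0,"dz":-0.02,"rx":0,"ry":0,"rz":0,"gripper":140},{"dx":0,"dy":0,"dz":-0.02,"rx":0,"ry":0,"rz":0,"gripper":140},{"dx":0,"dy":0,"dz":0,"rx":0,"ry":0,"rz":0,"gripper":140},{"dx":0,"dy":0,"dz":0,"rx":0,"ry":0,"rz":0,"gripper":140}]}}

```text
time_s: 36.2
eef_pos: [0.5429, -0.0116, 0.1446]
eef_rot: [0.707, 0.707, 0.0, 0.0]
ft_force: [-0.3, 0.3, -0.7]
width: 0.0426
```

```bash
python3 - <<'E'
from loc import *
s=arm.get_state();C=cam("wrist",s);im=arm.snapshot("wrist");print(s["eef_pos"],s["width"])
P=col(C,im,"handle",.118,(250,180,380,330),(105,100,40),(128,255,255))
P=col(C,im,"knob",.133,(430,50,600,260),(5,150,80),(18,255,255))
cv2.imwrite("pics/r.png",im[:,:,::-1])
E
```

```text
[ 0.5429 -0.0116  0.1446] 0.04255165740843548
handle 101 [ 0.5344 -0.0224] [0.5515 0.0047] [ 0.5429 -0.0088] ((543.5247802734375, -8.956652641296387), (27.199907302856445, 16.801067352294922), 83.42611694335938)
knob 211 [0.6395 0.0479] [0.6834 0.0829] [0.6615 0.0654] ((661.2393188476562, 65.1793212890625), (43.73825454711914, 34.962730407714844), 3.4382071495056152)
```

View pics/r.png

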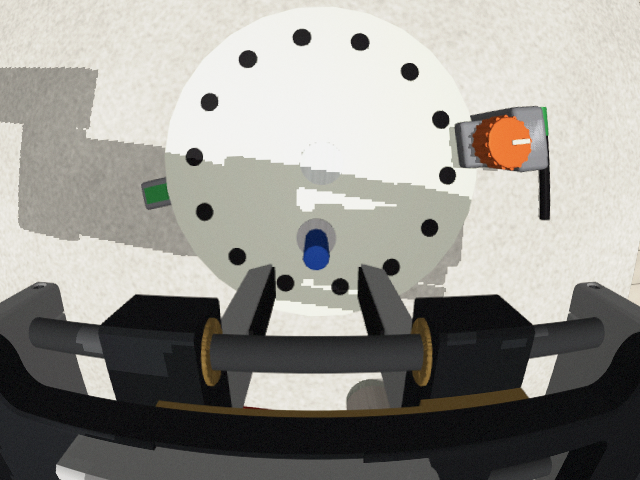

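{"api": "play_rows", "payload": {"steps": [{"dx":0,"dy":0,"dz":-0.02,"rx":0,"ry":0,"rz":0,"gripper":60},{"dx":0.0154,"dy":0.0248,"dz":0,"rx":0,"ry":0,"rz":0,"gripper":60},{"dx":0.0154,"dy":0.0248,"dz":0,"rx":0,"ry":0,"rz":0,"gripper":60},{"dx":0.0154,"dy":0.0248,"dz":0,"rx":0,"ry":0,"rz":0,"gripper":60},{"dx":0.0154,"dy":0.0248,"dz":0,"rx":0,"ry":0,"rz":0,"gripper":60},{"dx":0.0154,"dy":0.0248,"dz":0,"rx":0,"ry":0,"rz":0,"gripper":60},{"dx":0,"dy":0,"dz":0,"rx":0,"ry":0,"rz":8,"gripper":60},{"dx":0,"dy":0,"dz":0,"rx":0,"ry":0,"rz":8,"gripper":60},{"dx":0,"dy":0,"dz":0,"rx":0,"ry":0,"rz":8,"gripper":60},{"dx":0,"dy":0,"dz":0,"rx":0,"ry":0,"rz":8,"gripper":60},{"dx":0,"dy":0,"dz":0,"rx":0,"ry":0,"rz":8,"gripper":60},{"dx":0,"dy":0,"dz":0,"rx":0,"ry":0,"rz":8,"gripper":60},{"dx":0,"dy":0,"dz":0,"rx":0,"ry":0,"rz":8,"gripper":60},{"dx":0,"dy":0,"dz":0,"rx":0,"ry":0,"rz":8,"gripper":60},{"dx":0,"dy":0,"dz":0,"rx":0,"ry":0,"rz":8,"gripper":60},{"dx":0,"dy":0,"dz":0,"rx":0,"ry":0,"rz":8,"gripper":60},{"dx":0,"dy":0,"dz":0,"rx":0,"ry":0,"rz":8,"gripper":60},{"dx":0,"dy":0,"dz":0,"rx":0,"ry":0,"rz":8,"gripper":60},{"dx":0,"dy":0,"dz":0,"rx":0,"ry":0,"rz":0,"gripper":60},{"dx":0,"dy":0,"dz":0,"rx":0,"ry":0,"rz":0,"gripper":60}]}}

```text
time_s: 38.25
eef_pos: [0.666, 0.0654, 0.163]
eef_rot: [0.999, -0.051, -0.001, 0.0]
ft_force: [0.3, 0.6, 0.3]
width: 0.072
```

```bash
python3 - <<'E'
from loc import *
s=arm.get_state();C=cam("wrist",s);im=arm.snapshot("wrist");print(s["eef_pos"],s["width"],s["joint_positions"],R.from_quat(s["eef_rot"]).as_matrix(),C[2])
P=col(C,im,"knob",.133,(200,100,430,330),(5,150,80),(18,255,255))
cv2.imwrite("pics/s.png",im[:,:,::-1])
E
```

```text
[0.666  0.0654 0.163 ] 0.07198867832411415 [-0.0313  0.4166  1.3007  0.      1.4271  1.6414] [[ 0.9948 -0.1017 -0.0028]
 [-0.1017 -0.9948  0.0001]
 [-0.0028  0.0002 -1.    ]] [0.7323 0.0592 0.3704]
knob 166 [0.6503 0.0476] [0.6893 0.0829] [0.6698 0.0652] ((669.5828857421875, 64.54834747314453), (35.05857849121094, 37.99916458129883), 65.42024993896484)
```

View pics/s.png

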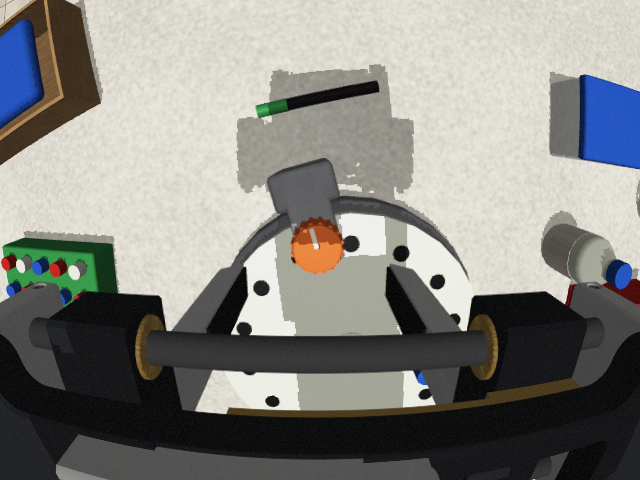

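{"api": "play_rows", "payload": {"steps": [{"dx":0.001,"dy":0,"dz":0.02,"rx":0,"ry":0,"rz":0,"gripper":60},{"dx":0,"dy":0,"dz":0.02,"rx":0,"ry":0,"rz":0,"gripper":60},{"dx":0,"dy":0,"dz":0.02,"rx":0,"ry":0,"rz":0,"gripper":60},{"dx":0,"dy":0,"dz":0.01,"rx":0,"ry":0,"rz":0,"gripper":60},{"dx":0,"dy":0,"dz":0.003,"rx":0,"ry":0,"rz":0,"gripper":60},{"dx":0,"dy":0,"dz":0,"rx":0,"ry":0,"rz":0,"gripper":60},{"dx":0,"dy":0,"dz":0,"rx":0,"ry":0,"rz":0,"gripper":60}]}}

```text
time_s: 39.0
eef_pos: [0.6688, 0.0653, 0.093]
eef_rot: [0.999, -0.052, 0.001, -0.0]
ft_force: [1.1, -0.4, 1.5]
width: 0.0717
```

```bash
python3 - <<'E'
from loc import *
s=arm.get_state();print(s["eef_pos"],s["ft_force"])
im=arm.snapshot("wrist");cv2.imwrite("pics/t.png",cv2.resize(im[150:330,180:460],None,fx=2.8,fy=2.8)[:,:,::-1])
im=arm.snapshot("scene");cv2.imwrite("pics/t2.png",cv2.resize(im[170:330,260:460],None,fx=4,fy=3.7)[:,:,::-1])
E
```

```text
[0.6688 0.0653 0.093 ] [ 1.0607 -0.402   1.5237]
```

View pics/t.png

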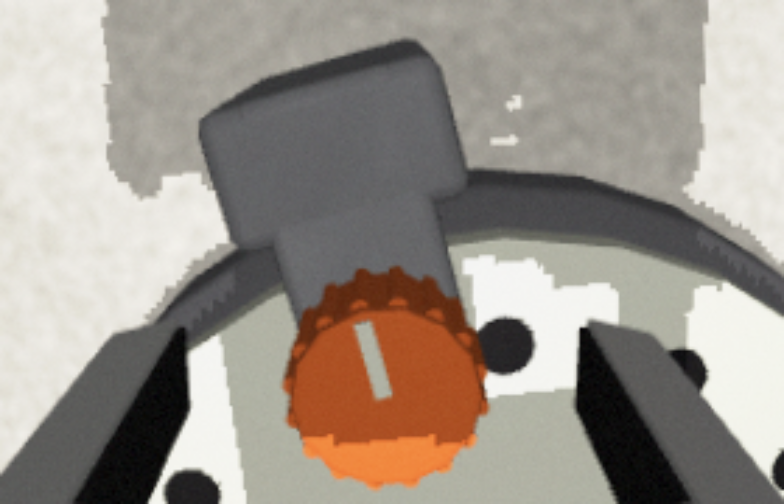

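View pics/t2.png

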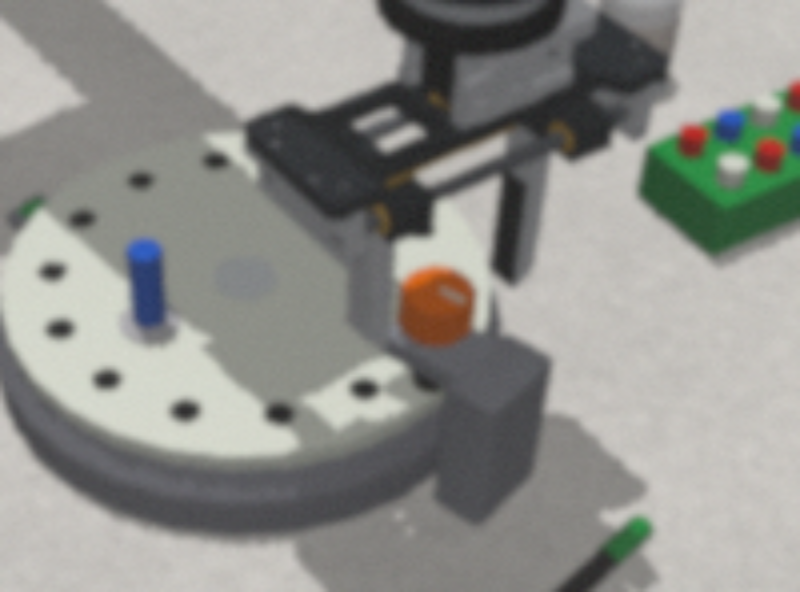

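{"api": "play_rows", "payload": {"steps": [{"dx":-0.001,"dy":0,"dz":0.002,"rx":0,"ry":0,"rz":0,"gripper":255},{"dx":0,"dy":0,"dz":0,"rx":0,"ry":0,"rz":0,"gripper":255},{"dx":0,"dy":0,"dz":0,"rx":0,"ry":0,"rz":0,"gripper":255},{"dx":0,"dy":0,"dz":0,"rx":0,"ry":0,"rz":0,"gripper":255},{"dx":0,"dy":0,"dz":0,"rx":0,"ry":0,"rz":0,"gripper":255},{"dx":0,"dy":0,"dz":0,"rx":0,"ry":0,"rz":0,"gripper":255},{"dx":0,"dy":0,"dz":0,"rx":0,"ry":0,"rz":0,"gripper":255},{"dx":0,"dy":0,"dz":0,"rx":0,"ry":0,"rz":0,"gripper":255}]}}

```text
time_s: 39.9
eef_pos: [0.6669, 0.0649, 0.0898]
eef_rot: [0.999, -0.052, -0.0, 0.0]
ft_force: [0.3, -2.3, 0.7]
width: 0.0334
```

```bash
python3 - <<'E'
from loc import *
s=arm.get_state();print(s["eef_pos"],s["ft_force"],s["ft_torque"],s["width"],s["joint_positions"])
im=arm.snapshot("wrist");cv2.imwrite("pics/u.png",cv2.resize(im[150:330,180:460],None,fx=2.8,fy=2.8)[:,:,::-1])
E
```

```text
[0.6669 0.0649 0.0898] [ 0.3368 -2.3334  0.7032] [-0.2638  0.1989  0.022 ] 0.03335568475117682 [-0.0316  0.4788  1.3687 -0.0007  1.2941  1.6443]
```

View pics/u.png

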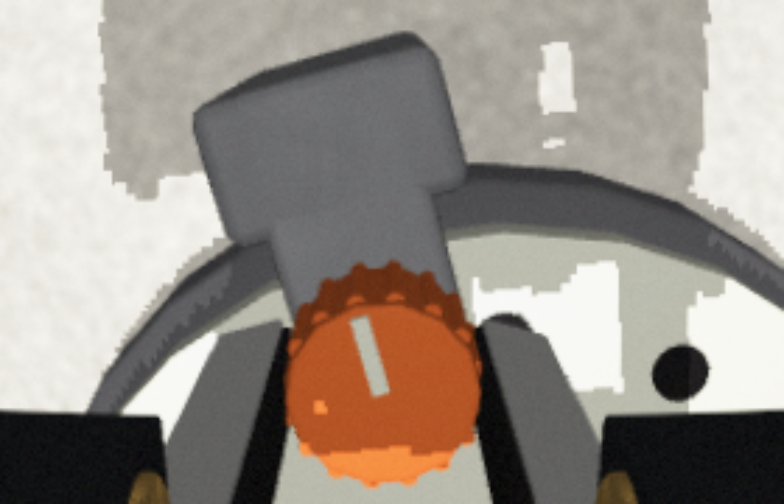

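{"api": "play_rows", "payload": {"steps": [{"dx":0,"dy":0,"dz":-0.0002,"rx":0,"ry":0,"rz":-6,"gripper":255},{"dx":0,"dy":0,"dz":-0.0002,"rx":0,"ry":0,"rz":-6,"gripper":255},{"dx":0,"dy":0,"dz":-0.0002,"rx":0,"ry":0,"rz":-6,"gripper":255},{"dx":0,"dy":0,"dz":-0.0002,"rx":0,"ry":0,"rz":-6,"gripper":255},{"dx":0,"dy":0,"dz":-0.0002,"rx":0,"ry":0,"rz":-6,"gripper":255}]}}

```text
time_s: 40.45
eef_pos: [0.6668, 0.0648, 0.0907]
eef_rot: [0.978, 0.21, -0.0, 0.0]
ft_force: [-0.3, -2.6, 1.3]
width: 0.0332
```

```bash
python3 - <<'E'
from loc import *
s=arm.get_state();print(s["eef_pos"],s["ft_force"],s["ft_torque"],s["width"],s["joint_positions"][5])
im=arm.snapshot("wrist");cv2.imwrite("pics/v.png",cv2.resize(im[150:330,180:460],None,fx=2.8,fy=2.8)[:,:,::-1])
E
```

```text
[0.6668 0.0648 0.0907] [-0.3404 -2.5821  1.3217] [-0.3315  0.1257 -0.0894] 0.03317045022501028 1.1166845435562198
```

View pics/v.png

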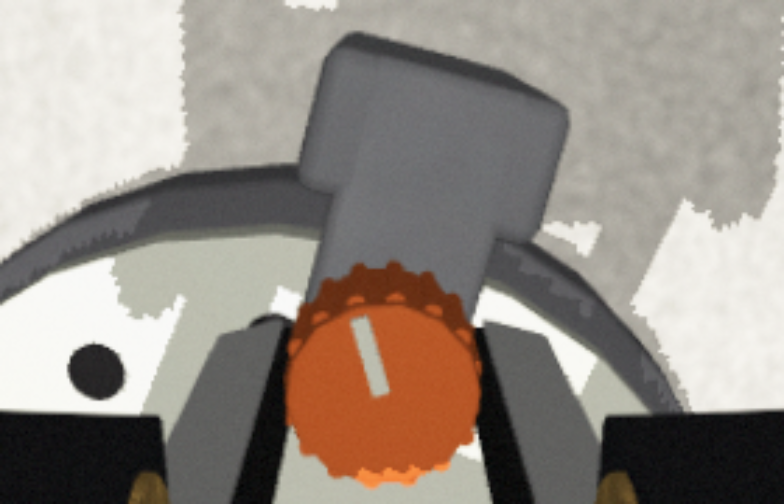

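The knob turns with the grip (mark stays fixed in the gripper view, the bracket rotated). Continue the remaining 150°.

{"api": "play_rows", "payload": {"steps": [{"dx":0,"dy":0,"dz":-0.0002,"rx":0,"ry":0,"rz":-6,"gripper":255},{"dx":0,"dy":0,"dz":-0.0002,"rx":0,"ry":0,"rz":-6,"gripper":255},{"dx":0,"dy":0,"dz":-0.0002,"rx":0,"ry":0,"rz":-6,"gripper":255},{"dx":0,"dy":0,"dz":-0.0002,"rx":0,"ry":0,"rz":-6,"gripper":255},{"dx":0,"dy":0,"dz":-0.0002,"rx":0,"ry":0,"rz":-6,"gripper":255},{"dx":0,"dy":0,"dz":-0.0002,"rx":0,"ry":0,"rz":-6,"gripper":255},{"dx":0,"dy":0,"dz":-0.0002,"rx":0,"ry":0,"rz":-6,"gripper":255},{"dx":0,"dy":0,"dz":-0.0002,"rx":0,"ry":0,"rz":-6,"gripper":255},{"dx":0,"dy":0,"dz":-0.0002,"rx":0,"ry":0,"rz":-6,"gripper":255},{"dx":0,"dy":0,"dz":-0.0002,"rx":0,"ry":0,"rz":-6,"gripper":255}]}}

```text
time_s: 41.5
eef_pos: [0.6672, 0.0645, 0.0928]
eef_rot: [0.743, 0.67, -0.0, 0.001]
ft_force: [0.2, -2.8, 0.8]
width: 0.0334
```

{"api": "play_rows", "payload": {"steps": [{"dx":0,"dy":0,"dz":-0.0002,"rx":0,"ry":0,"rz":-6,"gripper":255},{"dx":0,"dy":0,"dz":-0.0002,"rx":0,"ry":0,"rz":-6,"gripper":255},{"dx":0,"dy":0,"dz":-0.0002,"rx":0,"ry":0,"rz":-6,"gripper":255},{"dx":0,"dy":0,"dz":-0.0002,"rx":0,"ry":0,"rz":-6,"gripper":255},{"dx":0,"dy":0,"dz":-0.0002,"rx":0,"ry":0,"rz":-6,"gripper":255},{"dx":0,"dy":0,"dz":-0.0002,"rx":0,"ry":0,"rz":-6,"gripper":255},{"dx":0,"dy":0,"dz":-0.0002,"rx":0,"ry":0,"rz":-6,"gripper":255},{"dx":0,"dy":0,"dz":-0.0002,"rx":0,"ry":0,"rz":-6,"gripper":255},{"dx":0,"dy":0,"dz":-0.0002,"rx":0,"ry":0,"rz":-6,"gripper":255},{"dx":0,"dy":0,"dz":-0.0002,"rx":0,"ry":0,"rz":-6,"gripper":255},{"dx":0,"dy":0,"dz":-0.0002,"rx":0,"ry":0,"rz":-6,"gripper":255},{"dx":0,"dy":0,"dz":-0.0002,"rx":0,"ry":0,"rz":-6,"gripper":255},{"dx":0,"dy":0,"dz":-0.0002,"rx":0,"ry":0,"rz":-6,"gripper":255},{"dx":0,"dy":0,"dz":-0.0002,"rx":0,"ry":0,"rz":-6,"gripper":255},{"dx":0,"dy":0,"dz":-0.0002,"rx":0,"ry":0,"rz":-6,"gripper":255},{"dx":0,"dy":0,"dz":0,"rx":0,"ry":0,"rz":0,"gripper":255},{"dx":0,"dy":0,"dz":0,"rx":0,"ry":0,"rz":0,"gripper":255},{"dx":0,"dy":0,"dz":0,"rx":0,"ry":0,"rz":0,"gripper":255}]}}

```text
time_s: 43.3
eef_pos: [0.6676, 0.0649, 0.0958]
eef_rot: [0.053, 0.999, -0.0, 0.001]
ft_force: [3.1, -3.1, -2.0]
width: 0.0333
```

```bash
python3 - <<'E'
from loc import *
s=arm.get_state();print(s["eef_pos"],s["ft_force"],s["ft_torque"],s["width"],s["joint_positions"][5]+0, s["joint_positions"][0],R.from_quat(s["eef_rot"]).as_matrix())
im=arm.snapshot("wrist");cv2.imwrite("pics/w.png",cv2.resize(im[150:330,180:460],None,fx=2.8,fy=2.8)[:,:,::-1])
E
```

```text
[0.6676 0.0649 0.0958] [ 3.0702 -3.0543 -2.0011] [-0.5487 -0.6703 -0.0183] 0.033288776193754185 -1.4953333708578969 -0.03154225393725159 [[-0.9943  0.1066  0.0017]
 [ 0.1066  0.9943 -0.0007]
 [-0.0017 -0.0005 -1.    ]]
```

View pics/w.png

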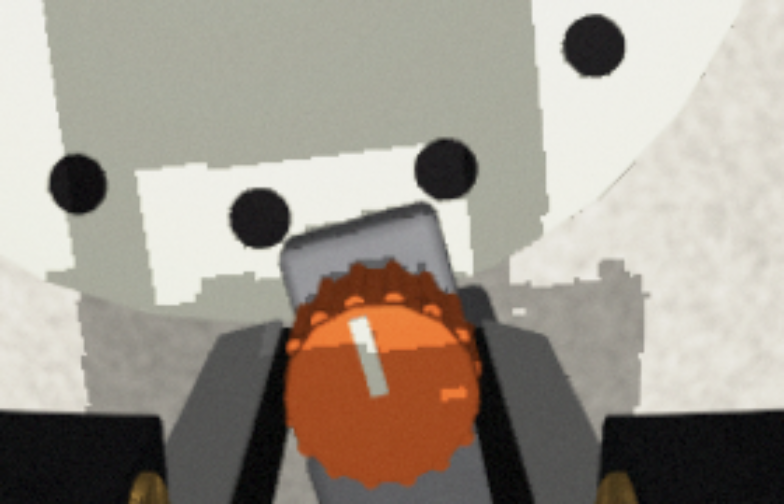

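{"api": "play_rows", "payload": {"steps": [{"dx":0,"dy":0,"dz":0,"rx":0,"ry":0,"rz":0,"gripper":100},{"dx":0,"dy":0,"dz":0,"rx":0,"ry":0,"rz":0,"gripper":100},{"dx":0,"dy":0,"dz":0,"rx":0,"ry":0,"rz":0,"gripper":100},{"dx":0,"dy":0,"dz":0,"rx":0,"ry":0,"rz":0,"gripper":100},{"dx":0,"dy":0,"dz":-0.02,"rx":0,"ry":0,"rz":0,"gripper":100},{"dx":0,"dy":0,"dz":-0.03,"rx":0,"ry":0,"rz":0,"gripper":100},{"dx":0,"dy":0,"dz":-0.02,"rx":0,"ry":0,"rz":0,"gripper":100},{"dx":0,"dy":0,"dz":0,"rx":0,"ry":0,"rz":0,"gripper":100},{"dx":0,"dy":0,"dz":0,"rx":0,"ry":0,"rz":0,"gripper":100}]}}

```text
time_s: 44.25
eef_pos: [0.6667, 0.0656, 0.1656]
eef_rot: [0.052, 0.999, 0.0, 0.0]
ft_force: [-0.2, -0.2, -0.5]
width: 0.0574
```

```bash
python3 - <<'E'
from loc import *
s=arm.get_state();C=cam("wrist",s);print(s["eef_pos"],C[2])
im=arm.snapshot("wrist");cv2.imwrite("pics/x.png",im[:,:,::-1])
hsv=cv2.cvtColor(im,cv2.COLOR_RGB2HSV)
P=col(C,im,"knob",.139,(200,100,430,330),(5,150,80),(18,255,255))
E
```

```text
[0.6667 0.0656 0.1656] [0.6018 0.0729 0.3732]
knob 172 [0.6454 0.0479] [0.6841 0.0835] [0.6648 0.0657] ((665.4200439453125, 66.3851318359375), (35.61348342895508, 38.26576614379883), 64.60000610351562)
```

View pics/x.png

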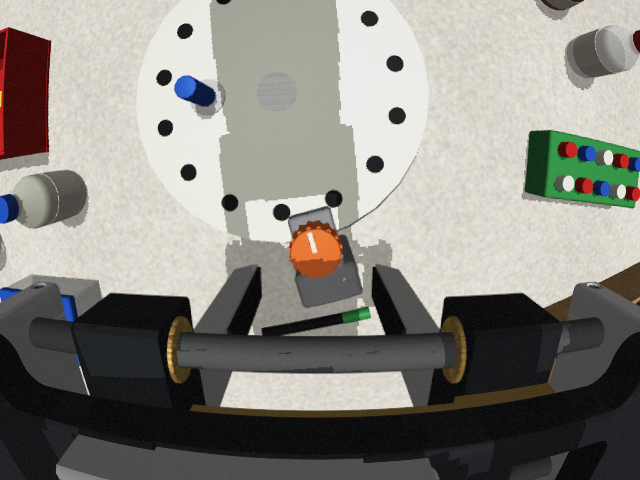

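{"api": "play_rows", "payload": {"steps": [{"dx":0.02,"dy":-0.016,"dz":0,"rx":0,"ry":0,"rz":0,"gripper":130},{"dx":0.02,"dy":-0.016,"dz":0,"rx":0,"ry":0,"rz":0,"gripper":130},{"dx":0.02,"dy":-0.016,"dz":0,"rx":0,"ry":0,"rz":0,"gripper":130},{"dx":0.02,"dy":-0.016,"dz":0,"rx":0,"ry":0,"rz":0,"gripper":130},{"dx":0.02,"dy":-0.016,"dz":0,"rx":0,"ry":0,"rz":0,"gripper":130},{"dx":0.015,"dy":-0.013,"dz":0,"rx":0,"ry":0,"rz":0,"gripper":130},{"dx":0,"dy":0,"dz":0.02,"rx":0,"ry":0,"rz":0,"gripper":130},{"dx":0,"dy":0,"dz":0,"rx":0,"ry":0,"rz":0,"gripper":130},{"dx":0,"dy":0,"dz":0,"rx":0,"ry":0,"rz":0,"gripper":130}]}}

```text
time_s: 45.2
eef_pos: [0.5414, -0.0147, 0.1441]
eef_rot: [0.052, 0.999, 0.0, -0.002]
ft_force: [-0.1, 0.4, -0.6]
width: 0.0458
```

```bash
python3 - <<'E'
from loc import *
s=arm.get_state();C=cam("wrist",s);print(s["eef_pos"],C[2])
im=arm.snapshot("wrist");cv2.imwrite("pics/y.png",im[:,:,::-1])
P=col(C,im,"handle",.118,(250,180,380,330),(105,100,40),(128,255,255))
E
```

```text
[ 0.5414 -0.0147  0.1441] [ 0.4773 -0.0075  0.3519]
handle 99 [ 0.5241 -0.023 ] [ 0.5506 -0.0062] [ 0.5373 -0.0146] ((537.3216552734375, -14.17231559753418), (16.383460998535156, 26.204076766967773), 84.0247573852539)
```

View pics/y.png

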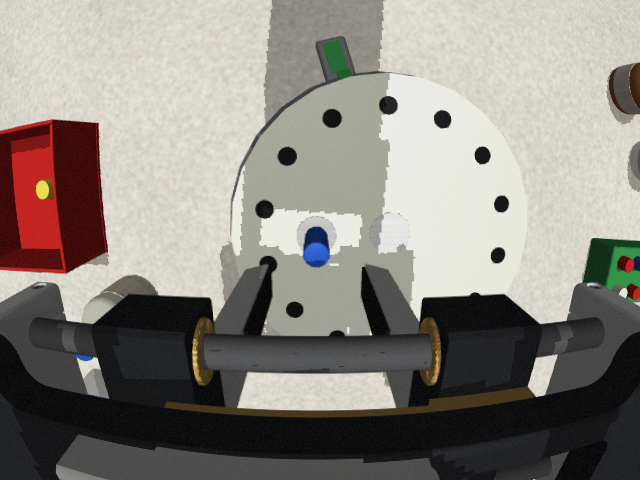

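{"api": "play_rows", "payload": {"steps": [{"dx":0,"dy":0,"dz":0.02,"rx":0,"ry":0,"rz":0,"gripper":130},{"dx":0,"dy":0,"dz":0.02,"rx":0,"ry":0,"rz":0,"gripper":130},{"dx":0,"dy":0,"dz":0.02,"rx":0,"ry":0,"rz":0,"gripper":130},{"dx":0,"dy":0,"dz":0.019,"rx":0,"ry":0,"rz":0,"gripper":130},{"dx":0,"dy":0,"dz":0,"rx":0,"ry":0,"rz":0,"gripper":130},{"dx":0,"dy":0,"dz":0,"rx":0,"ry":0,"rz":0,"gripper":255},{"dx":0,"dy":0,"dz":0,"rx":0,"ry":0,"rz":0,"gripper":255},{"dx":0,"dy":0,"dz":0,"rx":0,"ry":0,"rz":0,"gripper":255},{"dx":0,"dy":0,"dz":0,"rx":0,"ry":0,"rz":0,"gripper":255},{"dx":0,"dy":0,"dz":0,"rx":0,"ry":0,"rz":0,"gripper":255},{"dx":0,"dy":0,"dz":0,"rx":0,"ry":0,"rz":0,"gripper":255}]}}

```text
time_s: 46.35
eef_pos: [0.5437, -0.0152, 0.0678]
eef_rot: [0.052, 0.999, -0.0, 0.001]
ft_force: [-1.6, 1.3, 4.6]
width: 0.0172
```

```bash
python3 - <<'E'
from loc import *
s=arm.get_state();print(s["eef_pos"],s["ft_force"],s["width"])
M=R.from_quat(s["eef_rot"]).as_matrix();O=np.array([.5469,.0453])
p=s["eef_pos"][:2]-O;print(np.hypot(*p),np.degrees(np.arctan2(p[1],p[0]))%360)
a0=np.arctan2(p[1],p[0])%(2*np.pi);a1=np.radians(189.5);r=.06;n=20
print(M)
acc=np.zeros(2)
for i in range(1,n+1):
    a=a0+(a1-a0)*i/n
    t=r*np.array([np.cos(a)-np.cos(a0),np.sin(a)-np.sin(a0)])
    tt=M[:2,:2].T@t; d=np.round(tt-acc,4);acc+=d;print(i,d*1000)
E
```

```text
[ 0.5437 -0.0152  0.0678] [-1.6304  1.3212  4.5584] 0.017156517604327175
0.06058540746111111 266.9730041895029
[[-0.9945  0.1046  0.0021]
 [ 0.1046  0.9945 -0.0003]
 [-0.0021 -0.0001 -1.    ]]
1 [ 4.1 -0.1]
2 [4.  0.2]
3 [4.  0.5]
4 [4.  0.7]
5 [3.9 1.1]
6 [3.9 1.2]
7 [3.8 1.6]
8 [3.6 1.7]
9 [3.5 2.1]
10 [3.4 2.2]
11 [3.2 2.5]
12 [3.  2.7]
13 [2.9 2.9]
14 [2.6 3.1]
15 [2.4 3.2]
16 [2.2 3.4]
17 [2.  3.6]
18 [1.7 3.6]
19 [1.5 3.8]
20 [1.2 3.9]
```

{"api": "play_rows", "payload": {"steps": [{"dx":0.0041,"dy":-0.0001,"dz":0,"rx":0,"ry":0,"rz":0,"gripper":255},{"dx":0.004,"dy":0.0002,"dz":0,"rx":0,"ry":0,"rz":0,"gripper":255}]}}

```text
time_s: 46.55
eef_pos: [0.5359, -0.0142, 0.0678]
eef_rot: [0.052, 0.999, 0.0, 0.002]
ft_force: [1.8, 1.1, 5.6]
width: 0.0172
```

{"api": "play_rows", "payload": {"steps": [{"dx":0.004,"dy":0.0005,"dz":0,"rx":0,"ry":0,"rz":0,"gripper":255},{"dx":0.004,"dy":0.0007,"dz":0,"rx":0,"ry":0,"rz":0,"gripper":255},{"dx":0.0039,"dy":0.0011,"dz":0,"rx":0,"ry":0,"rz":0,"gripper":255},{"dx":0.0039,"dy":0.0012,"dz":0,"rx":0,"ry":0,"rz":0,"gripper":255}]}}

```text
time_s: 46.95
eef_pos: [0.5205, -0.0087, 0.0678]
eef_rot: [0.052, 0.999, 0.0, 0.002]
ft_force: [3.1, 2.2, 4.7]
width: 0.017
```

{"api": "play_rows", "payload": {"steps": [{"dx":0.0038,"dy":0.0016,"dz":0,"rx":0,"ry":0,"rz":0,"gripper":255},{"dx":0.0036,"dy":0.0017,"dz":0,"rx":0,"ry":0,"rz":0,"gripper":255},{"dx":0.0035,"dy":0.0021,"dz":0,"rx":0,"ry":0,"rz":0,"gripper":255},{"dx":0.0034,"dy":0.0022,"dz":0,"rx":0,"ry":0,"rz":0,"gripper":255},{"dx":0.0032,"dy":0.0025,"dz":0,"rx":0,"ry":0,"rz":0,"gripper":255}]}}

```text
time_s: 47.45
eef_pos: [0.5045, 0.0031, 0.0678]
eef_rot: [0.052, 0.999, 0.0, 0.002]
ft_force: [3.1, 1.0, 4.9]
width: 0.0175
```

{"api": "play_rows", "payload": {"steps": [{"dx":0.003,"dy":0.0027,"dz":0,"rx":0,"ry":0,"rz":0,"gripper":255},{"dx":0.0029,"dy":0.0029,"dz":0,"rx":0,"ry":0,"rz":0,"gripper":255},{"dx":0.0026,"dy":0.0031,"dz":0,"rx":0,"ry":0,"rz":0,"gripper":255},{"dx":0.0024,"dy":0.0032,"dz":0,"rx":0,"ry":0,"rz":0,"gripper":255},{"dx":0.0022,"dy":0.0034,"dz":0,"rx":0,"ry":0,"rz":0,"gripper":255}]}}

```text
time_s: 47.95
eef_pos: [0.4934, 0.0194, 0.0678]
eef_rot: [0.052, 0.999, -0.0, 0.002]
ft_force: [4.0, 0.1, 4.3]
width: 0.0173
```

{"api": "play_rows", "payload": {"steps": [{"dx":0.002,"dy":0.0036,"dz":0,"rx":0,"ry":0,"rz":0,"gripper":255},{"dx":0.0017,"dy":0.0036,"dz":0,"rx":0,"ry":0,"rz":0,"gripper":255},{"dx":0.0015,"dy":0.0038,"dz":0,"rx":0,"ry":0,"rz":0,"gripper":255},{"dx":0.0012,"dy":0.0039,"dz":0,"rx":0,"ry":0,"rz":0,"gripper":255},{"dx":0,"dy":0,"dz":0,"rx":0,"ry":0,"rz":0,"gripper":255},{"dx":0,"dy":0,"dz":0,"rx":0,"ry":0,"rz":0,"gripper":255}]}}

```text
time_s: 48.55
eef_pos: [0.4886, 0.0353, 0.0678]
eef_rot: [0.052, 0.999, 0.0, 0.002]
ft_force: [4.9, 1.6, 6.8]
width: 0.0176
```

{"api": "play_rows", "payload": {"steps": [{"dx":0,"dy":0,"dz":0,"rx":0,"ry":0,"rz":0,"gripper":130},{"dx":0,"dy":0,"dz":0,"rx":0,"ry":0,"rz":0,"gripper":130},{"dx":0,"dy":0,"dz":0,"rx":0,"ry":0,"rz":0,"gripper":130},{"dx":0,"dy":0,"dz":0,"rx":0,"ry":0,"rz":0,"gripper":130},{"dx":0,"dy":0,"dz":0,"rx":0,"ry":0,"rz":0,"gripper":130},{"dx":0,"dy":0,"dz":-0.03,"rx":0,"ry":0,"rz":0,"gripper":130},{"dx":0,"dy":0,"dz":-0.03,"rx":0,"ry":0,"rz":0,"gripper":130},{"dx":0,"dy":0,"dz":-0.03,"rx":0,"ry":0,"rz":0,"gripper":130},{"dx":-0.025,"dy":0,"dz":-0.01,"rx":0,"ry":0,"rz":0,"gripper":130},{"dx":-0.025,"dy":0,"dz":-0.01,"rx":0,"ry":0,"rz":0,"gripper":130},{"dx":-0.025,"dy":0,"dz":-0.01,"rx":0,"ry":0,"rz":0,"gripper":130},{"dx":-0.025,"dy":0,"dz":0,"rx":0,"ry":0,"rz":0,"gripper":130},{"dx":-0.01,"dy":0,"dz":0,"rx":0,"ry":0,"rz":0,"gripper":130},{"dx":0,"dy":0,"dz":0,"rx":0,"ry":0,"rz":0,"gripper":130},{"dx":0,"dy":0,"dz":0,"rx":0,"ry":0,"rz":0,"gripper":130},{"dx":0,"dy":0,"dz":0,"rx":0,"ry":0,"rz":0,"gripper":130}]}}

```text
time_s: 50.15
eef_pos: [0.5948, 0.0237, 0.1863]
eef_rot: [0.052, 0.999, 0.0, -0.001]
ft_force: [0.2, -0.3, -0.4]
width: 0.0461
```

```bash
python3 - <<'E'
from loc import *
from scipy.optimize import least_squares
s=arm.get_state();C=cam("wrist",s);print(s["eef_pos"],C[2])
im=arm.snapshot("wrist");cv2.imwrite("pics/z.png",im[:,:,::-1])
gray=cv2.cvtColor(im,cv2.COLOR_RGB2GRAY);n,l,st,ce=cv2.connectedComponentsWithStats(cv2.inRange(gray,0,60))
P=np.array([at(C,ce[i],.06)[:2] for i in range(1,n) if 90<st[i,4]<400 and abs(st[i,2]-st[i,3])<5])
P=P[abs(np.hypot(P[:,0]-.547,P[:,1]-.046)-.103)<.01]
f=least_squares(lambda q:np.hypot(P[:,0]-q[0],P[:,1]-q[1])-q[2],[.545,.045,.1],loss="soft_l1",f_scale=.001);print(len(P),f.x,abs(f.fun).max())
sc=arm.snapshot("scene");cv2.imwrite("pics/z2.png",sc[:,:,::-1])
sd=arm.snapshot("side");cv2.imwrite("pics/z3.png",sd[:,:,::-1])
E
```

```text
[0.5948 0.0237 0.1863] [0.5303 0.031  0.394 ]
14 [0.5468 0.0452 0.1031] 0.0011458409597604052
```

View pics/z.png

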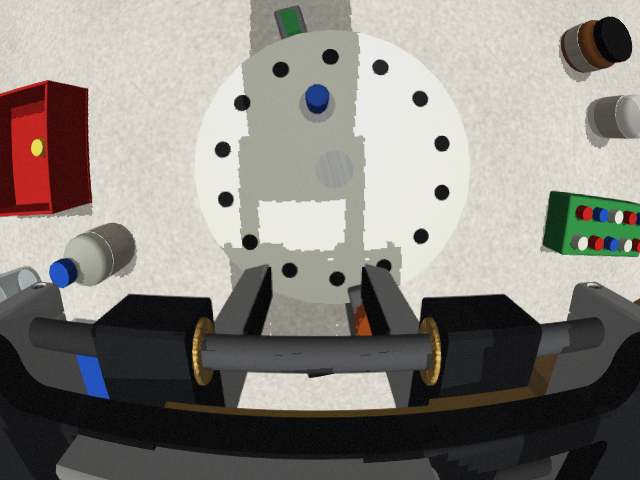

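View pics/z2.png

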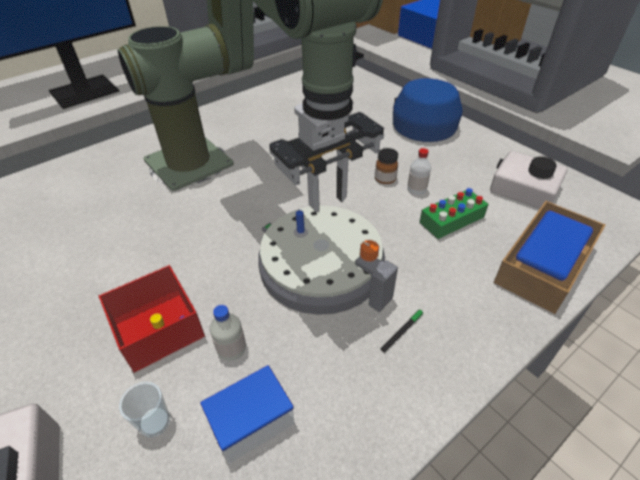

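View pics/z3.png

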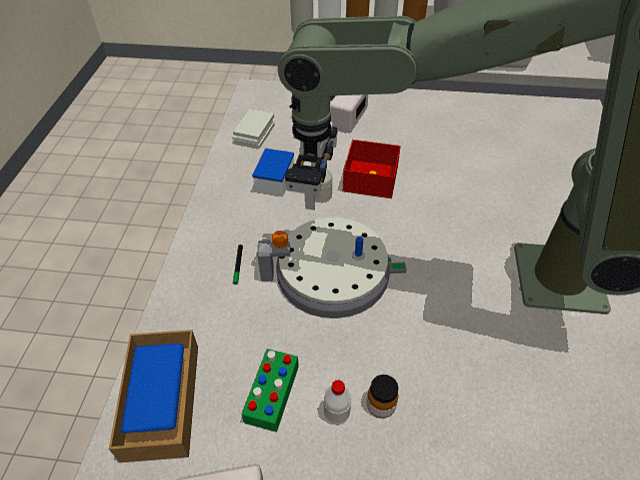

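```bash
python3 - <<'E'
from loc import *
s=arm.get_state();C=cam("wrist",s);im=arm.snapshot("wrist");O=np.array([.5468,.0452])
P=col(C,im,"handle",.118,(295,70,340,120),(105,100,40),(128,255,255))
# fit: top circle; use base disc under handle too
P2=col(C,im,"hm",.012,(270,0,310,45),(45,60,40),(85,255,255))
h=np.array([P[:,0].min()+.0088,(P[:,1].min()+P[:,1].max())/2])-O
m=(P2.min(0)+P2.max(0))/2-O
print(h,np.hypot(*h),np.degrees(np.arctan2(h[1],h[0]))%360, m,np.hypot(*m),np.degrees(np.arctan2(m[1],m[0]))%360)
K=np.array([.6670,.0653])-O;print(np.degrees(np.arctan2(K[1],K[0]))+180)
r=arm.trace("handle","wrist")
for d in r[:2]: print(d["conf"],d["bbox"])
cv2.imwrite("pics/aa.png",cv2.resize(im[0:140,220:420],None,fx=4,fy=4)[:,:,::-1])
E
```

```text
handle 74 [0.4798 0.0275] [0.5014 0.0443] [0.4906 0.0359] ((490.7060852050781, 35.74762725830078), (16.16753387451172, 21.27952003479004), 84.06781005859375)
hm 76 [0.3728 0.009 ] [0.4042 0.029 ] [0.3885 0.019 ] ((388.4555969238281, 18.679981231689453), (30.700834274291992, 16.45378875732422), 10.782400131225586)
[-0.0582 -0.0093] 0.05891851172097521 189.07939001128187 [-0.1583 -0.0262] 0.1604716043529684 189.40429201440875
189.49323858409593
0.68 [0.0, 81.4, 93.8, 219.2]
0.57 [199.0, 30.3, 471.3, 305.7]
```

View pics/aa.png

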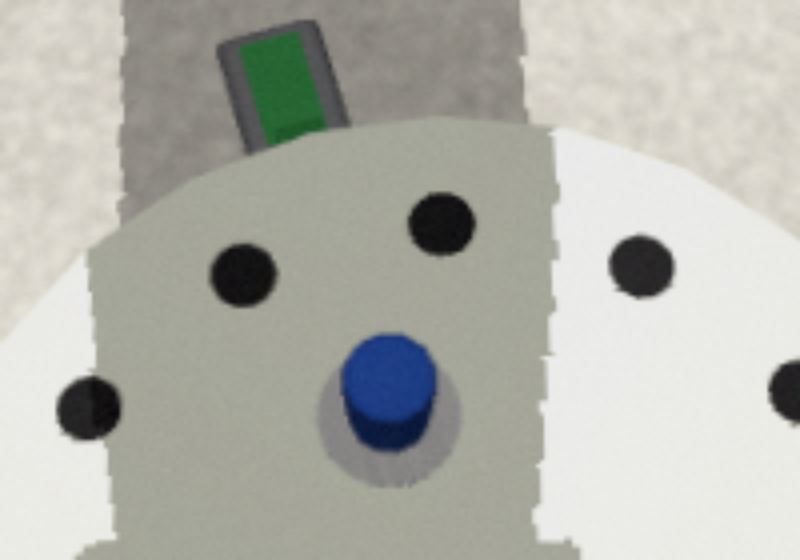

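{"api": "play_rows", "payload": {"steps": [{"dx":0.0035,"dy":-0.032,"dz":0,"rx":0,"ry":0,"rz":0,"gripper":130},{"dx":0.0035,"dy":-0.032,"dz":0,"rx":0,"ry":0,"rz":0,"gripper":130},{"dx":0.0035,"dy":-0.032,"dz":0,"rx":0,"ry":0,"rz":0,"gripper":130},{"dx":0.0035,"dy":-0.032,"dz":0,"rx":0,"ry":0,"rz":0,"gripper":130},{"dx":0.0035,"dy":-0.032,"dz":0,"rx":0,"ry":0,"rz":0,"gripper":130},{"dx":0.0035,"dy":-0.032,"dz":0,"rx":0,"ry":0,"rz":0,"gripper":130},{"dx":0.0035,"dy":-0.032,"dz":0,"rx":0,"ry":0,"rz":0,"gripper":130},{"dx":0.0035,"dy":-0.03,"dz":0,"rx":0,"ry":0,"rz":0,"gripper":130},{"dx":0,"dy":0,"dz":0,"rx":0,"ry":0,"rz":0,"gripper":130},{"dx":0,"dy":0,"dz":0,"rx":0,"ry":0,"rz":0,"gripper":130}]}}

```text
time_s: 51.4
eef_pos: [0.5416, -0.2263, 0.1868]
eef_rot: [0.053, 0.999, 0.0, 0.0]
ft_force: [-0.1, 1.0, 0.3]
width: 0.0459
```

```bash
python3 - <<'E'
from loc import *
s=arm.get_state();print(s["eef_pos"])
im=arm.snapshot("wrist");cv2.imwrite("pics/ab.png",im[:,:,::-1])
im=arm.snapshot("side");cv2.imwrite("pics/ab2.png",cv2.resize(im[130:330,220:430],None,fx=3,fy=3)[:,:,::-1])
E
```

```text
[ 0.5416 -0.2263  0.1868]
```

View pics/ab.png

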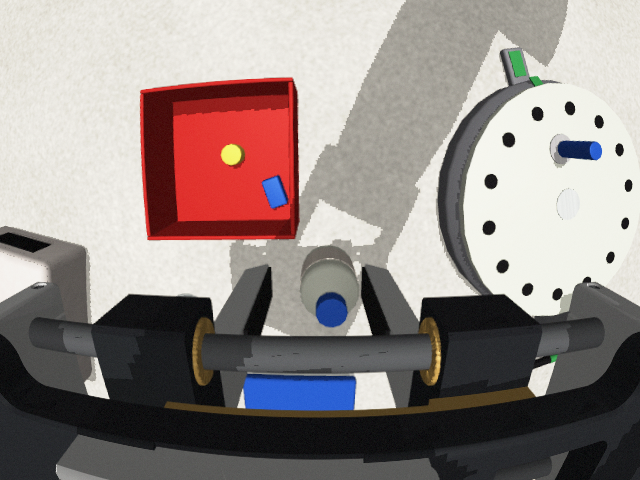

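View pics/ab2.png

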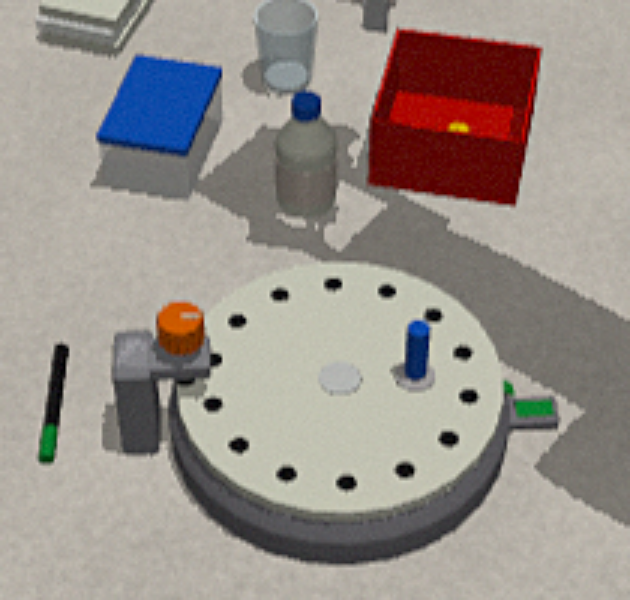

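```bash
python3 -c "
from bench import arm
print(arm.job_done())"
```

```text
the job is handed in; nothing more can be done
None
```

The carousel job is done and handed in at about 51 s of the 210 s allowed, with the arm clear of everything.

- **Scraps:** only two scraps were on the deck, the yellow cap and the blue block. The last wrist picture shows both in the red bin and the deck empty.
- **Rubbing spot:** I turned the carousel by its handle through about 255° of the turn. Pull was mostly 1.5–3.5 N, rising to about 10–11 N with the handle near 265°. Slow passes in both directions put the centre at x = 0.542 m. I left it let go at 0.5425–0.543 m with the shoe down. I did not feel the remaining 105°, because the peak already matched the expected 8–11 N.
- **Knob:** I turned it 3.14 rad anticlockwise without it slipping in the grip, and its mark now points the opposite way. The pull at the old spot then dropped to about 2 N.
- **Home:** the handle measures 189.1–189.7°, against 189.4–189.5° for the green mark.
- **Bystanders:** none of them looks moved in the final pictures.

**Disagreement:** the fingertips sat about 21 mm higher than the reported tool position. My first two tries at the cap therefore closed above it without moving it noticeably. I allowed for the offset after that.

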